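# Start a screw-in ball holder in its base and set the core ball on it

## Task

Make up the working stand for the green core ball: take the brass cup holder from the rack, set its screw point in the hole of the wooden base and, pushing down firmly while you turn it clockwise, drive it about three quarters of a turn so that the first thread bites and it is left standing upright. Then catch the loose green ball without dropping it or letting it roll away, and set it gently to rest in the brass cup. Leave everything else where it is.

Things in the scene. Friction and masses are not known exactly. Their poses are not given: they have to be found in the camera images.
- base: Light beech block, 160 x 110 x 50 mm, bolted to the bench, does not move. Origin: centre of its underside on the bench; z up, x along its 160 mm side. Two low steel bolt heads (6 mm high) lie 64 mm from the centre along its x.
- base_hole (a point): Mouth centre of the base's only hole, level with the block's top (50 mm above the bench), in the block's middle. 11 mm wide, 2 mm chamfer; a clearance bore goes 28 mm straight down to solid wood with a narrow pilot, which the screw point must bite into. There the thread sinks 4.5 mm per full turn, clockwise seen from above.
- holder_cup (a point): Brass screw-in holder, 160 g, round about its upright axis, standing point down in the rack. From the point up: 36 mm of 10 mm lag screw, flange 32 mm across and 5 mm thick, neck 16 mm across and 15 mm high, open cup 46 mm across and 26 mm high (grip it there). The point lies on the axis, at half the cup's height, 69 mm above the point, 33 mm above the flange's underside, 13 mm below the rim.
- holder_point (a point): Tip of the holder's screw (its last 7 mm is a cone). Set in the base it first stands 28 mm deep, flange 8 mm above the block. It bites only while pushed down with 11 N or more (15 to 18 N is right): with less it spins in place; pushing without turning does not sink it. Several strokes with re-gripping are fine; it stays where it is left. Lifting would draw it out again.
- rack: Brown wooden rack, 220 x 70 x 50 mm, fixed. Origin: centre of its underside, x along its 220 mm side. Two 16 mm holes at 55 mm either side of the centre along x; the brass holder stands in one, a dark plate holder in the other, each with its flange on the rack's top.
- ball_centre (a point): Centre of the green hollow plastic ball with small stem holes, 60 mm across, 60 g. It lies loose on the bench (centre 30 mm up) and rolls away when pushed. Set down in the brass cup it rests on the rim, its centre 36 mm above point holder_cup. A white ball of the same size in a saucer is not wanted.
- white_ball_centre (a point): Centre of the white ball that rests in the white saucer (bystander).
- candle_plate: Dark steel flat plate holder in the rack's other hole (bystander), plate 52 mm across, top 28 mm above the rack with a 16 mm spike on it. Origin: its screw point.
- tape: Black tape roll, 90 mm across, 20 mm high, flat on the bench (bystander). Origin: centre of its underside.
- scissors: Black-handled scissors, 165 mm long, 10 mm high, flat on the bench (bystander).
- pen: White and blue marker pen, 140 mm long, 12 mm thick, flat on the bench (bystander).
- pot: White ribbed flower pot with green foam, 130 mm across, 145 mm high (bystander). Origin: centre of its underside.
Mind the look-alikes: they are no part of the job. What is shaped like the base but purple or red is not meant.

How it is judged (in metres and radians):
On the way, in this order (a step that is already met when the one before it is completed fails the run):
1. the holder's screw point stands in the base's hole, at least 20 mm deep (horizontal distance between holder_point and base_hole below 0.006 m and z of holder_point in the frame of base_hole below -0.02 m), for 0.1 s.
2. the screw has bitten: its point is more than 2 mm past the 28 mm deep bore (horizontal distance between holder_point and base_hole below 0.006 m and z of holder_point in the frame of base_hole below -0.0302 m), for 0.3 s.
3. the green ball is lifted off the bench (height (world z) of ball_centre above 0.06 m), for 0.2 s.
At the end, for the whole second after the job is handed in: Holder upright in the base (within 0.1 rad, point within 6 mm of the hole's axis), its point more than 30.2 mm below the block's top; the green ball at rest in its cup, centre within 7 mm of the cup's axis and 31 to 41 mm above the cup's middle (all of step 2 and angle between holder_cup's own z axis and vertical below 0.1 rad and horizontal distance between ball_centre and holder_cup below 0.007 m and z of ball_centre in the frame of holder_cup between 0.031 and 0.041 m and linear speed of ball below 0.03 m/s); the robot touches nothing.
It fails at once if the green ball is dropped or let go rolling: faster than 0.5 m/s out of the grip (contact force between the fingers and ball below 0.05 N and linear speed of ball above 0.5 m/s).
It fails at once if the green ball rolls away: more than 150 mm along the bench (height (world z) of ball_centre below 0.036 m and distance of ball_centre from where it was at the start of the episode above 0.15 m).
It fails at once if something else is disturbed: the plate holder, white ball, tape, scissors, pen or pot moved more than 30 mm (distance of any of candle_plate, white_ball_centre, tape, scissors, pen, pot from where it was at the start of the episode above 0.03 m).
It also fails if it takes over 72 s, if anything falls off the work surface, if the arm or the gripper's body presses on something with over 40 N, if the wrist force passes 120 N, or if a joint passes its speed limit or range.

## Robot

A 6-joint arm with a two-finger parallel gripper is mounted at the origin on the work surface. World frame = base frame: x ahead of the robot, y to its left, z up, the work surface at z = 0. Lengths are in mm, angles in rad, forces in N, time in s.
With the tool pointing down it reaches from about 350 to 875 mm from the base axis. Payload 15.5 kg.
Tool frame: the origin (TCP) lies at the very end of the fingers, on their centre line; the grasp point (between the pads) lies 19 mm behind it; z points along the fingers, y is the direction in which the jaws open and shut (so a half turn about z gives the same grasp; the last joint's range is limited). The gripper opens to 85 mm and grips with 20 to 120 N. Pads are 22 mm wide; open, the fingers measure 114 mm over their backs; the gripper's body (76 mm by 85 mm) begins 54 mm behind the grasp point. The pads swing forward as they close: fully open they stand 13 mm farther back than shut.
Start: joints at [1.054, 0.494, 1.345, -0, 1.302, -0.096], TCP at [255.873, 570.224, 200.077] pointing down, gripper open.
Joint ranges: [-2.91, 2.91], [-0.82, 2.16], [0.22, 2.67], [-1.22, 4.37], [0.12, 2.79], [-3.08, 3.08]. Speed limits (rad/s): [1.89, 1.89, 2.57, 3.01, 3.01, 3.01].

## Interface

Orientations are given as a 3x3 rotation matrix whose columns are the frame's x, y, z axes.
In Python, from bench import arm gives the robot as it stands. The module is installed in compiled form; this text tells all that it offers.
- The arm moves only by the shell command python3 -m crank 'ROWS' [FORCE]. ROWS is JSON, a list of rows, each a list of 7 numbers: the shift along the world's x, y, z in mm, then the turn, a rotation vector about the world's x, y, z in rad, then the finger opening in mm, from 0 to 85.4. A call has 1 to 5 rows; each row shifts and turns the pose as measured when the row begins; what a row does not reach is not made up. A row lasts 1/10 s, in which the tool goes at most 50 mm and 8.59 degrees, less where a joint would pass 70% of its speed; a pose out of reach is approached as far as the arm can. A call with a gripper value outside its range is refused whole. The fingers move at their own pace and stop on an object; FORCE is the grip in N (left out, the last holds). Time passes only in rows, so rows that do not move let the fingers close. It gives the time, the measured TCP pose, the force and the opening at its end, in the units of the state.
- arm.observe(): the state, without advancing time (a new reading comes with each control period).
- arm.get_image(name): name is "side" or "top"; returns a dict with "image" (384x512x3 uint8, red, green, blue), "fx", "fy", "cx", "cy" (pixels), "k1" (the pictures are not rectified: a ray, as slopes to the right and down, at radius r is drawn at 1 + k1 r^2 times it, then the intrinsics apply), "rvec" (rotation vector, rad) and "tvec" (3), from world to camera coordinates, as OpenCV has them. Camera axes: x right, y down, z forward; pixel columns grow to the right and rows downward; lengths in mm; the calibration is good to about 2 mm. A picture is of the moment at which its call begins. There is no depth.
- arm.finish_job(): hands the job in, once; it reports no verdict.
The state is a dict: "time_s": time; "q": joint angles; "dq": joint speeds; "tau": joint torques, N m; "tool_pos": TCP position; "tool_rot": TCP orientation; "contact_force": force on the tool from outside, world axes, zero at the start; "wrist_torque": the same for the moment, N m; "finger_gap": opening from 0.0 (shut) to 1.0 (fully open).
Only numpy, scipy, OpenCV 4.12 (cv2) and the standard library are available. Lean on these libraries where they do the work, as an engineer would, in place of code of your own. Each camera call takes 0.05 s, during which the arm holds its last target.

## Working session

There is one attempt and no reset: what is moved stays moved. The work goes in short steps, Python scripts to look and compute and a shell command to move; the robot and the scene stay as the last step left them, time stands still between calls to the robot, and variables do not carry over. Pictures are saved under pics/ and viewed, and the job is handed in when it is done.

```bash
mkdir -p pics; cat > h.py <<'E'
import numpy as np, cv2
from bench import arm
def cap(n,f=None):
    d=arm.get_image(n)
    if f: cv2.imwrite('pics/'+f,cv2.cvtColor(d['image'],cv2.COLOR_RGB2BGR))
    return d
def ray(d,u,v):
    K=np.array([[d['fx'],0,d['cx']],[0,d['fy'],d['cy']],[0,0,1]])
    p=cv2.undistortPoints(np.array([[[u,v]]],float),K,np.array([d['k1'],0,0,0,0.]))[0,0]
    R=cv2.Rodrigues(np.array(d['rvec'],float))[0]; t=np.array(d['tvec'],float).ravel()
    c=-R.T@t; w=R.T@np.array([p[0],p[1],1]); return c,w/np.linalg.norm(w)
def onz(d,u,v,z):
    c,w=ray(d,u,v); return c+w*(z-c[2])/w[2]
def proj(d,P):
    K=np.array([[d['fx'],0,d['cx']],[0,d['fy'],d['cy']],[0,0,1]])
    return cv2.projectPoints(np.array([P],float),np.array(d['rvec'],float),np.array(d['tvec'],float),K,np.array([d['k1'],0,0,0,0.]))[0][0,0]
def tri(d1,p1,d2,p2):
    c1,w1=ray(d1,*p1);c2,w2=ray(d2,*p2)
    A=np.stack([w1,-w2],1);s=np.linalg.lstsq(A,c2-c1,rcond=None)[0]
    a=c1+s[0]*w1;b=c2+s[1]*w2
    return (a+b)/2,np.linalg.norm(a-b)
E
python3 - <<'E'
from h import *
for n in('side','top'):
    d=cap(n,n+'0.png'); print(n,d['fx'],d['k1'],ray(d,256,192))
print(arm.observe())
E
```

```text
side 382.72347491429923 -0.04653078152071719 (array([  88.77749831, -548.66223459,  835.14456014]), array([ 0.39047379,  0.55466381, -0.73476409]))
top 427.04672563827796 0.0018912364878089182 (array([ 402.63938693,   22.71307232, 1303.45876589]), array([ 0.08328723,  0.01951109, -0.99633456]))
{'time_s': 0.1, 'q': array([ 1.05347208e+00,  4.94131033e-01,  1.34608462e+00,  1.69905950e-05,
        1.30250508e+00, -9.55341864e-02]), 'dq': array([ 0.00133293, -0.00109604, -0.00225387, -0.00022693,  0.00189575,
       -0.00018573]), 'tau': array([ 1.19836037e-03, -8.83591533e+01, -3.84563577e+01, -2.66005836e-04,
        5.39655521e-03, -9.15178725e-05]), 'tool_pos': array([255.69908875, 569.89617665, 199.54845963]), 'tool_rot': array([[-9.12355677e-01,  4.09398083e-01, -5.72138573e-04],
       [ 4.09398464e-01,  9.12355168e-01, -9.72364452e-04],
       [ 1.23909440e-04, -1.12137488e-03, -9.99999364e-01]]), 'contact_force': array([-0.05895595, -0.01925825, -0.16684476]), 'wrist_torque': array([-0.02546155,  0.04063663,  0.00199724]), 'finger_gap': 0.9990064963256929}
```

View pics/side0.png

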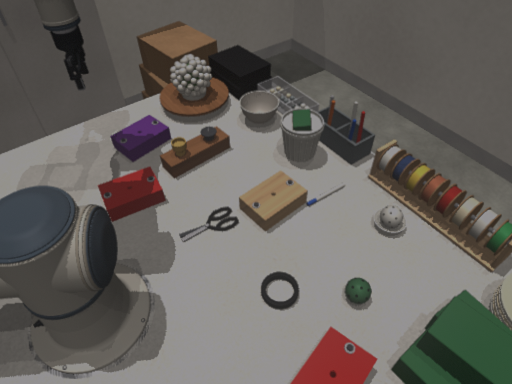

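View pics/top0.png

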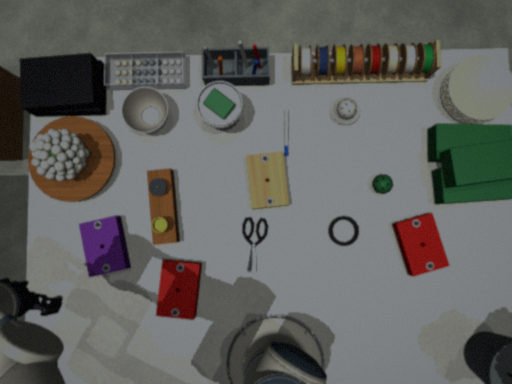

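The side view shows the brass cup at about (180,148), the beech base at (273,198) and the green ball at (358,291). In the top view they are at (160,225), (268,180) and (382,184). Next I'll measure them.

```bash
python3 - <<'E'
from h import *
T=cap('top');S=cap('side')
def crop(d,u,v,r,k): 
    return cv2.resize(cv2.cvtColor(d['image'][v-r:v+r,u-r:u+r],cv2.COLOR_RGB2BGR),(k,k),interpolation=cv2.INTER_NEAREST)
a=np.hstack([crop(T,160,215,32,256),crop(T,268,180,32,256),crop(T,382,184,16,256)])
b=np.hstack([crop(S,190,148,32,256),crop(S,273,198,40,256),crop(S,358,291,20,256)])
cv2.imwrite('pics/c0.png',np.vstack([a,b]))
for d,n in((T,'T'),(S,'S')):
    h=cv2.cvtColor(d['image'],cv2.COLOR_RGB2HSV)
    def blobs(lo,hi,nm,roi):
        m=cv2.inRange(h,lo,hi);mm=np.zeros_like(m);x0,x1,y0,y1=roi;mm[y0:y1,x0:x1]=m[y0:y1,x0:x1]
        c=max(cv2.findContours(mm,0,1)[0],key=cv2.contourArea);print(n,nm,cv2.contourArea(c),cv2.boundingRect(c),cv2.minEnclosingCircle(c),cv2.fitEllipse(c), cv2.minAreaRect(c));
    R={'T':[(145,175,210,240),(368,396,170,198),(240,295,145,215)],'S':[(168,190,135,160),(340,376,275,307),(235,312,170,226)]}[n]
    blobs((22,120,60),(34,255,255),'cup',R[0]);blobs((45,60,20),(90,255,255),'ball',R[1]);blobs((10,50,100),(26,200,255),'base',R[2])
E
```

```text
T cup 186.5 (152, 217, 16, 16) ((159.11184692382812, 224.3552703857422), 8.319819450378418) ((159.48448181152344, 224.45693969726562), (15.430729866027832, 15.541622161865234), 24.825796127319336) ((159.5, 224.5), (15.0, 15.0), 90.0)
T ball 248.0 (373, 175, 19, 18) ((382.2597351074219, 183.41558837890625), 9.446807861328125) ((382.2403564453125, 183.53182983398438), (17.33243751525879, 18.341487884521484), 80.33900451660156) ((382.0, 183.5), (17.0, 18.0), 90.0)
T base 1466.5 (246, 152, 37, 57) ((264.2298889160156, 179.88906860351562), 30.271137237548828) ((263.3446960449219, 178.6411895751953), (34.602455139160156, 61.38816833496094), 175.74203491210938) ((264.1341247558594, 180.2073211669922), (54.332313537597656, 31.804283142089844), 83.6598129272461)Traceback (most recent call last):
  File "<stdin>", line 14, in <module>
  File "<stdin>", line 12, in blobs
ValueError: max() iterable argument is empty
```

View pics/c0.png

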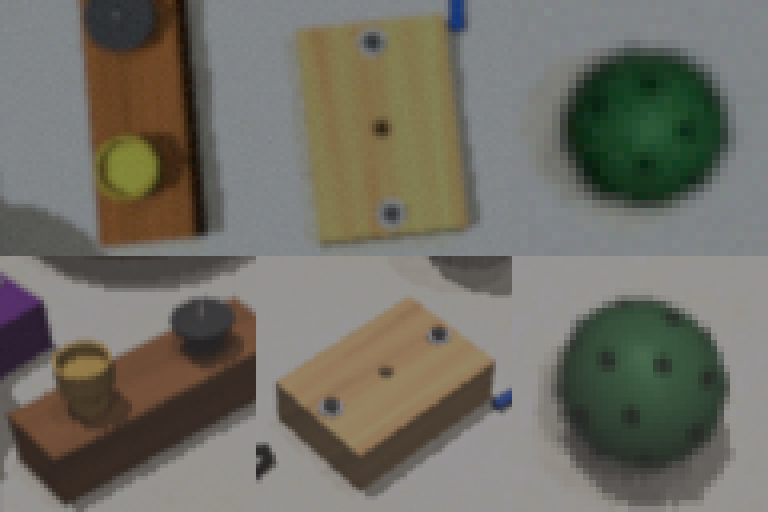

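```bash
cat > m.py <<'E'
from h import *
T=cap('top');S=cap('side')
def mask(d,lo,hi,roi):
    h=cv2.cvtColor(d['image'],cv2.COLOR_RGB2HSV);m=cv2.inRange(h,lo,hi);mm=np.zeros_like(m);x0,x1,y0,y1=roi;mm[y0:y1,x0:x1]=m[y0:y1,x0:x1]
    c=max(cv2.findContours(mm,0,1)[0],key=cv2.contourArea);return c
def dark(d,roi):
    x0,x1,y0,y1=roi;g=cv2.cvtColor(d['image'],cv2.COLOR_RGB2GRAY)[y0:y1,x0:x1].astype(float)
    w=np.clip(np.median(g)*0.85-g,0,None);yy,xx=np.mgrid[y0:y1,x0:x1];return (xx*w).sum()/w.sum(),(yy*w).sum()/w.sum()
E
python3 - <<'E'
from m import *
ht=dark(T,(262,272,175,185));hs=dark(S,(269,279,190,199))
print('hole',ht,hs,tri(T,ht,S,hs),onz(T,*ht,50),onz(S,*hs,50))
# bolts
for b in [(260,270,153,163),(265,275,196,206)]:
    p=dark(T,b);print('bolt',p,onz(T,*p,54))
c=mask(T,(20,90,40),(36,255,255),(145,175,210,240));e=cv2.fitEllipse(c);print('cup',e,onz(T,*e[0],96))
print('side rim',onz(S,178.75,141.0,96), tri(T,e[0],S,(178.75,141.)))
c=mask(T,(45,60,20),(90,255,255),(365,400,165,200));t=cv2.fitEllipse(c)[0]
c=mask(S,(35,40,20),(100,255,255),(335,380,270,312));s=cv2.fitEllipse(c);print(s)
print('ball',tri(T,t,S,s[0]),onz(T,*t,30),onz(S,*s[0],30))
# rack axis: plate and cup
print('plate',onz(T,159,186.5,78))
E
```

```text
hole (np.float64(266.8481012658228), np.float64(179.6088163446591)) (np.float64(272.94652777777776), np.float64(193.71041666666667)) (array([543.77248011,  14.71649247,  44.1192802 ]), np.float64(0.8098285480688812)) [543.455205    14.53661307  50.        ] [540.03095939  10.71659554  50.        ]
bolt (np.float64(264.5865197666883), np.float64(158.03629293583927)) [607.26468045  19.88813775  54.        ]
bolt (np.float64(269.40103828682675), np.float64(201.02271252433485)) [479.74403799   8.41951339  54.        ]
cup ((159.52964782714844, 224.4550018310547), (16.227256774902344, 16.33644676208496), 45.178768157958984) [417.22582222 320.72972336  96.        ]
side rim [417.19646076 318.40915293  96.        ] (array([417.67834285, 321.01366832,  93.9945521 ]), np.float64(0.9505661166891507))
((358.02655029296875, 289.7459716796875), (22.473676681518555, 24.29478645324707), 133.20211791992188)
ball (array([ 527.0121202 , -330.58825878,   27.38574256]), np.float64(0.09839084989307552)) [ 526.79542493 -329.89781847   30.        ] [ 525.55044482 -331.26723503   30.        ]
plate [526.85649748 326.69602078  78.        ]
```

```bash
python3 -m crank '[[20,-30,0,0,0,0.145,85],[20,-30,0,0,0,0.145,85],[20,-30,0,0,0,0.145,85],[20,-30,0,0,0,0.145,85],[20,-30,0,0,0,0.145,85]]' 40; python3 -m crank '[[20,-30,0,0,0,0.145,85],[20,-30,0,0,0,0.145,85],[15,-20,0,0,0,0.145,85],[5,-10,0,0,0,0.145,85],[0,0,0,0,0,0.145,85]]'; python3 -c "
from bench import arm;o=arm.observe();print(o['q'],o['tool_rot'])"
```

```text
time_s: 0.8
tool_pos: [355.3, 419.4, 199.3]
tool_rot: [[-0.949, -0.315, -0.001], [-0.315, 0.949, 0.001], [0.0, 0.001, -1.0]]
contact_force: [0.6, -0.5, -0.6]
finger_gap: 0.993
time_s: 1.3
tool_pos: [418.0, 324.2, 199.6]
tool_rot: [[-0.492, -0.871, 0.0], [-0.871, 0.492, -0.0], [0.0, -0.0, -1.0]]
contact_force: [-0.4, 1.1, 0.9]
finger_gap: 0.999
[ 5.47040110e-01  3.59763163e-01  1.58155893e+00 -3.22636940e-04
  1.20041265e+00 -2.07994107e+00] [[-4.92095001e-01 -8.70541503e-01  3.51005305e-05]
 [-8.70541462e-01  4.92094964e-01 -3.30770552e-04]
 [ 2.70676699e-04 -1.93327002e-04 -9.99999945e-01]]
```

```bash
python3 -m crank '[[-1,-3.5,-30,0,0,0,85],[0,0,-30,0,0,0,85],[0,0,-30,0,0,0,85],[0,0,-25,0,0,0,85],[0,0,-10,0,0,0,85]]'; python3 - <<'E'
from m import *
def crop(d,u,v,r,k): 
    return cv2.resize(cv2.cvtColor(d['image'][v-r:v+r,u-r:u+r],cv2.COLOR_RGB2BGR),(k,k),interpolation=cv2.INTER_NEAREST)
cv2.imwrite('pics/c1.png',np.hstack([crop(T,160,215,40,400),crop(S,180,130,45,400)]))
E
```

```text
time_s: 1.8
tool_pos: [419.3, 320.6, 73.2]
tool_rot: [[-0.488, -0.873, 0.006], [-0.873, 0.488, 0.003], [-0.006, -0.004, -1.0]]
contact_force: [-0.1, -0.5, -0.3]
finger_gap: 0.994
```

View pics/c1.png

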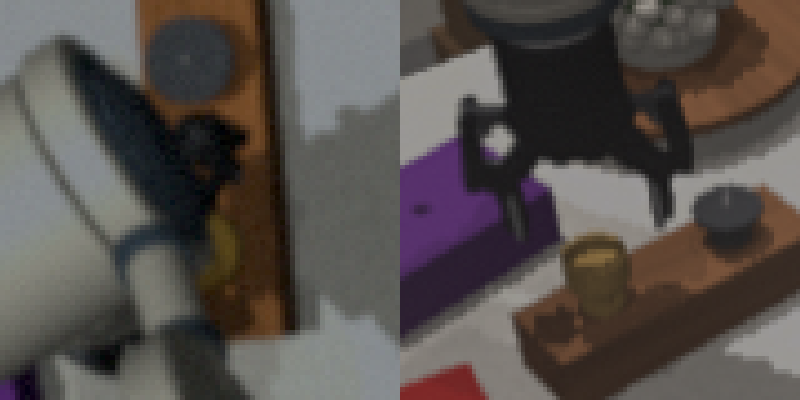

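The fingers straddle the cup in the top view. In the side view they seem to sit higher than expected, so I'll check with projections.

```bash
python3 - <<'E'
from m import *
o=arm.observe();p=o['tool_pos'];y=o['tool_rot'][:,1];print(p,o['time_s'])
for d,n in((T,'T'),(S,'S')):
    for k in(0,47,-47): print(n,k,proj(d,p+k*y+np.array([0,0,13 if k else 0])),proj(d,np.array([417.2,320.5,96])))
def crop(d,u,v,r,k): 
    return cv2.resize(cv2.cvtColor(d['image'][v-r:v+r,u-r:u+r],cv2.COLOR_RGB2BGR),(k,k),interpolation=cv2.INTER_NEAREST)
cv2.imwrite('pics/c2.png',np.hstack([crop(T,160,215,40,400),crop(S,180,130,45,400)]))
E
```

```text
[420.67209805 321.5043938   75.89158336] 2.0
T 0 [160.98396691 223.30791364] [159.61076277 224.46252769]
T 47 [151.83480927 237.93033719] [159.61076277 224.46252769]
T -47 [167.87172065 208.66841157] [159.61076277 224.46252769]
S 0 [180.31458218 145.11651899] [178.42601568 140.64494103]
S 47 [164.15215252 143.27337971] [178.42601568 140.64494103]
S -47 [195.10491252 140.4267325 ] [178.42601568 140.64494103]
```

View pics/c2.png

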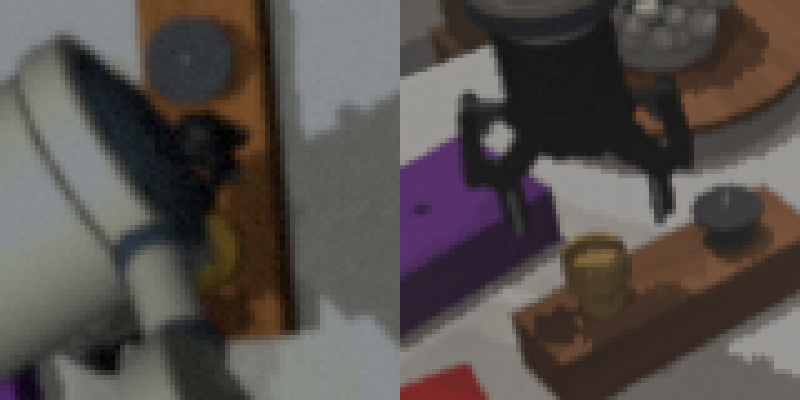

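```bash
python3 - <<'E'
from m import *
o=arm.observe();p=o['tool_pos'];y=o['tool_rot'][:,1];print(p,o['time_s'],o['dq'].round(3),o['contact_force'],o['tool_rot'].round(4))
im=cv2.cvtColor(S['image'],cv2.COLOR_RGB2BGR)[95:165,135:225];im=cv2.convertScaleAbs(cv2.resize(im,None,fx=8,fy=8,interpolation=cv2.INTER_NEAREST),alpha=1.8)
for k in (0,47,-47):
    for z in (0,13,26):
        q=proj(S,p+k*y+np.array([0,0,z]));cv2.circle(im,(int((q[0]-135+.5)*8),int((q[1]-95+.5)*8)),3,(0,0,255),-1)
cv2.imwrite('pics/c3.png',im)
E
```

```text
[420.93866065 321.66112739  76.30104941] 2.1 [ 0.001 -0.001  0.004 -0.001 -0.004  0.001] [-0.69259812 -0.43198998 -0.12892826] [[-0.4875 -0.8731  0.01  ]
 [-0.8731  0.4876  0.0056]
 [-0.0098 -0.006  -0.9999]]
```

View pics/c3.png

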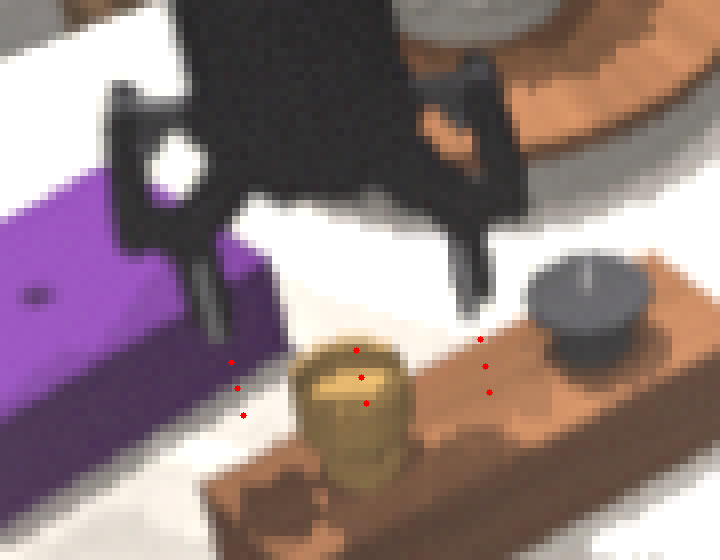

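```bash
python3 - <<'E'
from h import *
S=cap('side');T=cap('top')
p=np.array([255.7,569.9,199.5]);y=np.array([.409,.912,0])
def ov(f,d,x0,x1,y0,y1,s,p,y,out):
    im=cv2.imread('pics/'+f)[y0:y1,x0:x1];im=cv2.convertScaleAbs(cv2.resize(im,None,fx=s,fy=s,interpolation=cv2.INTER_NEAREST),alpha=1.8)
    for k in (0,47,-47):
        for z in (0,13,26):
            q=proj(d,p+k*y+np.array([0,0,z]));cv2.circle(im,(int((q[0]-x0+.5)*s),int((q[1]-y0+.5)*s)),2,(0,0,255),-1)
    return im
a=ov('side0.png',S,40,110,40,110,5,p,y,0);b=ov('top0.png',T,0,70,270,340,5,p,y,0)
cv2.imwrite('pics/c4.png',np.hstack([a,b]))
o=arm.observe();print(o['tool_pos'],o['q'])
E
```

```text
[420.80795583 321.57426484  76.14082422] [ 5.39970999e-01  5.18523432e-01  1.72762141e+00 -4.24158883e-04
  8.84052636e-01 -2.09210295e+00]
```

View pics/c4.png

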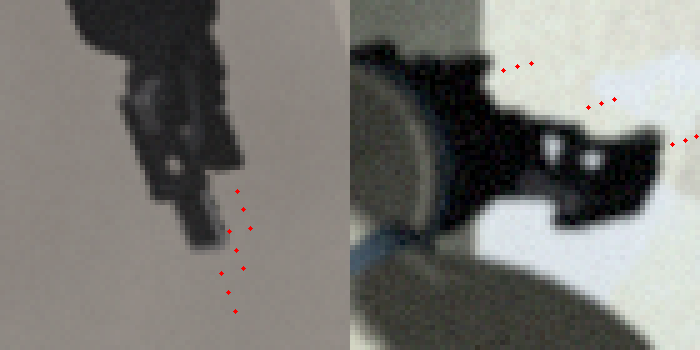

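The fingertips look about 25–40 mm higher than the reported TCP implies, at the start pose as well. I'll raise the arm, shut the fingers and check.

```bash
python3 -m crank '[[0,0,40,0,0,0,40],[0,0,40,0,0,0,0],[0,0,0,0,0,0,0],[0,0,0,0,0,0,0],[0,0,0,0,0,0,0]]';python3 -m crank '[[0,0,0,0,0,0,0],[0,0,0,0,0,0,0],[0,0,0,0,0,0,0]]'; python3 - <<'E'
from h import *
S=cap('side','s5.png');T=cap('top','t5.png')
o=arm.observe();p=o['tool_pos'];y=o['tool_rot'][:,1];print(p,o['finger_gap'],o['tool_rot'].round(3))
def ov(d,x0,x1,y0,y1,s):
    im=cv2.cvtColor(d['image'],cv2.COLOR_RGB2BGR)[y0:y1,x0:x1];im=cv2.convertScaleAbs(cv2.resize(im,None,fx=s,fy=s,interpolation=cv2.INTER_NEAREST),alpha=1.8)
    for z in (0,20,40,60,80):
            q=proj(d,p+np.array([0,0,z]));cv2.circle(im,(int((q[0]-x0+.5)*s),int((q[1]-y0+.5)*s)),2,(0,0,255),-1)
    return im
cv2.imwrite('pics/c5.png',np.hstack([ov(S,130,220,65,165,4),ov(T,110,200,165,265,4)]))
E
```

```text
time_s: 2.7
tool_pos: [421.1, 321.8, 161.3]
tool_rot: [[-0.487, -0.873, 0.013], [-0.873, 0.488, 0.007], [-0.012, -0.008, -1.0]]
contact_force: [0.0, -0.0, -0.9]
finger_gap: 0.141
time_s: 3.0
tool_pos: [420.1, 321.2, 159.6]
tool_rot: [[-0.487, -0.873, 0.01], [-0.873, 0.488, 0.006], [-0.01, -0.006, -1.0]]
contact_force: [0.3, -0.4, 0.0]
finger_gap: -0.002
[420.16661988 321.27248497 159.73988653] 0.0014783494609450253 [[-0.487 -0.873  0.01 ]
 [-0.873  0.487  0.006]
 [-0.01  -0.006 -1.   ]]
```

View pics/c5.png

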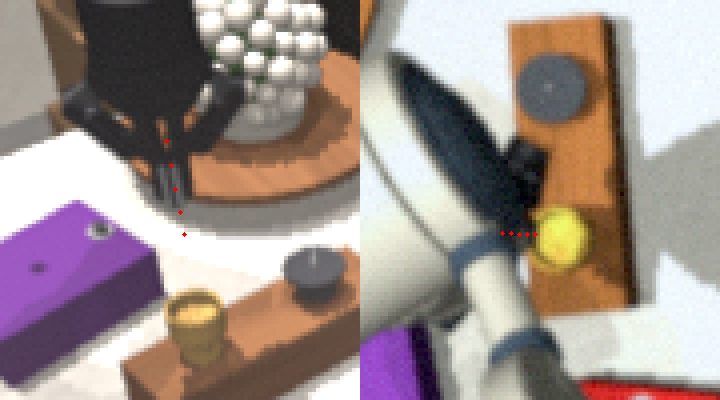

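```bash
python3 - <<'E'
from h import *
S=cap('side','s6.png');T=cap('top','t6.png')
ims=[]
for d in(S,T):
    im=cv2.convertScaleAbs(cv2.cvtColor(d['image'],cv2.COLOR_RGB2BGR),alpha=1.6)
    for r in (0,100,135):
      for z in (0,):
        for a in np.arange(0,6.28,.3):
            q=proj(d,[r*np.cos(a),r*np.sin(a),z])
            if abs(q).max()<2000: cv2.circle(im,(int(q[0]),int(q[1])),1,(0,0,255),-1)
    ims.append(im)
cv2.imwrite('pics/c6.png',np.vstack([ims[0][180:384],ims[1][180:384]]))
for P in([0,0,0],[400,-100,0]): print(proj(S,P),proj(T,P))
E
```

```text
[ 91.91562764 312.5409759 ] [275.57115897 363.80302537]
[255.73243784 256.30223074] [305.47203085 227.58575561]
```

View pics/c6.png

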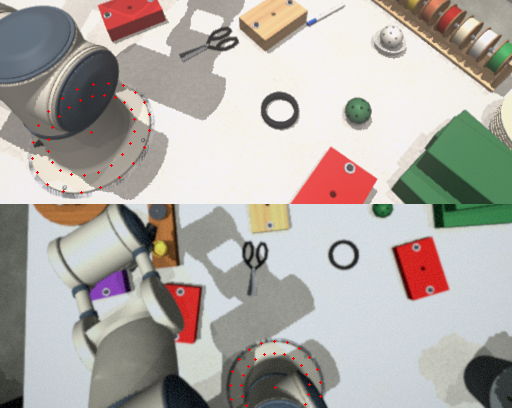

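```bash
python3 -m crank '[[10,-40,0,-0.006,0.01,0,0],[10,-40,0,0,0,0,0],[0,-40,-30,0,0,0,0],[0,0,-40,0,0,0,0],[0,0,-30,0,0,0,0]]';python3 -m crank '[[0,0,0,0,0,0,0]]'; python3 - <<'E'
from h import *
S=cap('side','s7.png');T=cap('top','t7.png')
o=arm.observe();p=o['tool_pos'];y=o['tool_rot'][:,1];print(p,o['finger_gap'],o['tool_rot'].round(3))
def ov(d,x0,x1,y0,y1,s):
    im=cv2.cvtColor(d['image'],cv2.COLOR_RGB2BGR)[y0:y1,x0:x1];im=cv2.convertScaleAbs(cv2.resize(im,None,fx=s,fy=s,interpolation=cv2.INTER_NEAREST),alpha=1.8)
    for z in (0,20,40,60,80):
            q=proj(d,p+np.array([0,0,z]));cv2.circle(im,(int((q[0]-x0+.5)*s),int((q[1]-y0+.5)*s)),2,(0,0,255),-1)
    return im
cv2.imwrite('pics/c7.png',np.hstack([ov(S,160,260,110,210,4),ov(T,150,250,155,255,4)]))
E
```

```text
time_s: 3.7
tool_pos: [444.5, 199.2, 61.4]
tool_rot: [[-0.486, -0.874, 0.011], [-0.874, 0.486, 0.003], [-0.008, -0.008, -1.0]]
contact_force: [0.4, 0.6, -0.9]
finger_gap: -0.001
time_s: 3.8
tool_pos: [442.7, 198.2, 58.9]
tool_rot: [[-0.486, -0.874, 0.006], [-0.874, 0.486, 0.002], [-0.005, -0.004, -1.0]]
contact_force: [0.7, 0.3, 0.4]
finger_gap: -0.0
[444.41927951 199.21772822  61.6671418 ] 0.001002175648438373 [[-0.486 -0.874  0.01 ]
 [-0.874  0.486  0.003]
 [-0.008 -0.007 -1.   ]]
```

View pics/c7.png

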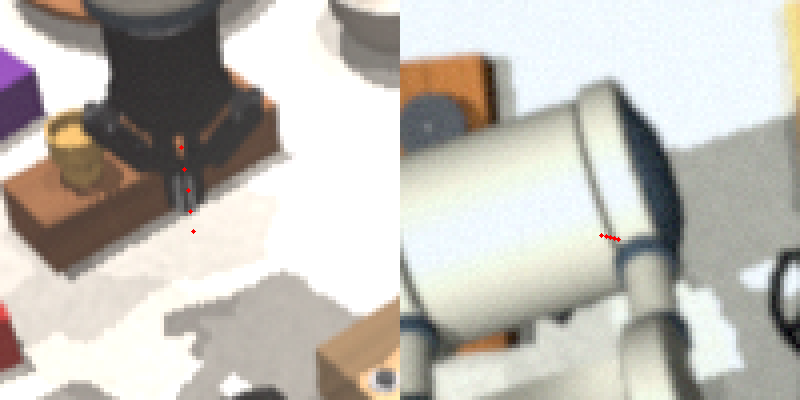

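The closed tip appears about 20 mm above the reported TCP. I'll touch the free bench here to settle it.

```bash
for i in 1 ; do python3 -m crank '[[0,0,-10,0,0,0,0],[0,0,-10,0,0,0,0],[0,0,-6,0,0,0,0],[0,0,-5,0,0,0,0],[0,0,-5,0,0,0,0]]'; done;  python3 -m crank '[[0,0,-3,0,0,0,0],[0,0,-3,0,0,0,0]]'
```

```text
time_s: 4.4
tool_pos: [447.4, 201.3, 27.3]
tool_rot: [[-0.484, -0.875, 0.017], [-0.875, 0.484, 0.006], [-0.013, -0.013, -1.0]]
contact_force: [-0.9, -0.1, 0.5]
finger_gap: 0.002
time_s: 4.6
tool_pos: [447.3, 201.4, 20.6]
tool_rot: [[-0.484, -0.875, 0.017], [-0.875, 0.484, 0.005], [-0.013, -0.012, -1.0]]
contact_force: [0.2, -0.3, -0.1]
finger_gap: 0.0
```

```bash
python3 -m crank '[[-3,-2,-3,-0.01,0.015,0,0],[0,0,-3,0,0,0,0]]';  python3 -m crank '[[0,0,-3,0,0,0,0],[0,0,0,0,0,0,0]]';python3 -m crank '[[0,0,-3,0,0,0,0],[0,0,0,0,0,0,0]]'; python3 - <<'E'
from h import *
S=cap('side','s8.png')
for i in range(4):
    S=cap('side');o=arm.observe();p=o['tool_pos'];print(p.round(2),o['q'].round(4),o['contact_force'].round(1))
def ov(d,x0,x1,y0,y1,s):
    im=cv2.cvtColor(d['image'],cv2.COLOR_RGB2BGR)[y0:y1,x0:x1];im=cv2.convertScaleAbs(cv2.resize(im,None,fx=s,fy=s,interpolation=cv2.INTER_NEAREST),alpha=1.8)
    for z in (0,20,40,60,80):
            q=proj(d,p+np.array([0,0,z]));cv2.circle(im,(int((q[0]-x0+.5)*s),int((q[1]-y0+.5)*s)),2,(0,0,255),-1)
    return im
cv2.imwrite('pics/c8.png',np.hstack([ov(S,160,260,110,210,6)]))
E
```

```text
time_s: 4.8
tool_pos: [444.0, 199.2, 14.2]
tool_rot: [[-0.484, -0.875, 0.001], [-0.875, 0.484, -0.005], [0.004, -0.003, -1.0]]
contact_force: [0.8, -0.5, 0.3]
finger_gap: 0.0
time_s: 5.0
tool_pos: [444.0, 199.2, 10.6]
tool_rot: [[-0.484, -0.875, 0.0], [-0.875, 0.484, -0.006], [0.005, -0.003, -1.0]]
contact_force: [0.7, 0.7, 0.7]
finger_gap: -0.001
time_s: 5.2
tool_pos: [444.0, 199.2, 7.4]
tool_rot: [[-0.484, -0.875, 0.001], [-0.875, 0.484, -0.006], [0.005, -0.003, -1.0]]
contact_force: [0.3, -0.4, 0.7]
finger_gap: -0.003
[444.16 199.22   7.67] [ 0.303   0.6012  1.871  -0.0088  0.6702 -2.3266] [-0.7 -0.4 -0. ]
[444.21 199.23   7.73] [ 0.303   0.6011  1.8709 -0.0088  0.6703 -2.3267] [ 0.4 -0.  -0.5]
[444.22 199.24   7.75] [ 0.303   0.601   1.8709 -0.0088  0.6703 -2.3266] [-1.1  0.1 -0.5]
[444.23 199.21   7.78] [ 0.303   0.601   1.8709 -0.0088  0.6703 -2.3266] [ 0.3  0.4 -0.4]
```

View pics/c8.png

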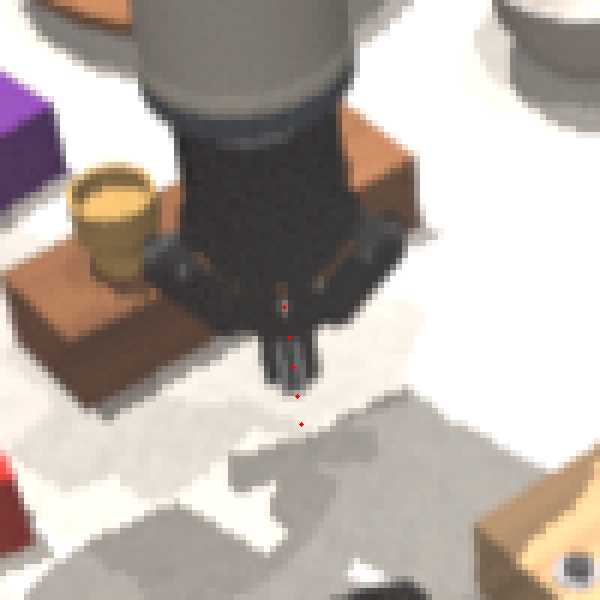

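```bash
python3 -m crank '[[0,0,-3,0,0,0,0],[0,0,-2,0,0,0,0]]';python3 -m crank '[[0,0,-2,0,0,0,0],[0,0,0,0,0,0,0]]';python3 -m crank '[[0,0,-2,0,0,0,0]]';python3 -m crank '[[0,0,-2,0,0,0,0]]'
```

```text
time_s: 5.65
tool_pos: [444.5, 199.3, 2.8]
tool_rot: [[-0.484, -0.875, 0.002], [-0.875, 0.484, -0.005], [0.004, -0.004, -1.0]]
contact_force: [0.1, 0.3, -0.4]
finger_gap: -0.005
time_s: 5.85
tool_pos: [444.3, 199.3, 0.3]
tool_rot: [[-0.484, -0.875, 0.001], [-0.875, 0.484, -0.005], [0.004, -0.004, -1.0]]
contact_force: [0.0, -0.0, -0.7]
finger_gap: -0.001
time_s: 5.95
tool_pos: [444.4, 199.3, -1.7]
tool_rot: [[-0.484, -0.875, 0.002], [-0.875, 0.484, -0.005], [0.004, -0.004, -1.0]]
contact_force: [1.1, -1.1, -0.4]
finger_gap: -0.002
time_s: 6.05
tool_pos: [444.4, 199.3, -3.9]
tool_rot: [[-0.484, -0.875, 0.002], [-0.875, 0.484, -0.005], [0.004, -0.004, -1.0]]
contact_force: [0.3, 0.3, -0.1]
finger_gap: 0.002
```

```bash
python3 -m crank '[[0,0,-3,0,0,0,0],[0,0,-3,0,0,0,0]]';python3 -m crank '[[0,0,-2,0,0,0,0],[0,0,-2,0,0,0,0]]';python3 -m crank '[[0,0,-2,0,0,0,0]]';python3 -m crank '[[0,0,-1.5,0,0,0,0]]';python3 -m crank '[[0,0,-1.5,0,0,0,0]]'
```

```text
time_s: 6.25
tool_pos: [444.5, 199.3, -10.3]
tool_rot: [[-0.484, -0.875, 0.002], [-0.875, 0.484, -0.005], [0.004, -0.004, -1.0]]
contact_force: [-0.0, 0.1, 0.5]
finger_gap: 0.001
time_s: 6.45
tool_pos: [444.4, 199.3, -14.9]
tool_rot: [[-0.484, -0.875, 0.002], [-0.875, 0.484, -0.005], [0.004, -0.004, -1.0]]
contact_force: [-1.1, -0.6, 0.1]
finger_gap: 0.002
time_s: 6.55
tool_pos: [444.4, 199.3, -17.1]
tool_rot: [[-0.484, -0.875, 0.001], [-0.875, 0.484, -0.005], [0.004, -0.004, -1.0]]
contact_force: [-0.2, 0.6, 0.1]
finger_gap: -0.001
time_s: 6.65
tool_pos: [444.3, 199.3, -18.8]
tool_rot: [[-0.484, -0.875, 0.001], [-0.875, 0.484, -0.005], [0.004, -0.004, -1.0]]
contact_force: [-0.5, -0.5, -0.0]
finger_gap: 0.001
time_s: 6.75
tool_pos: [444.3, 199.3, -20.4]
tool_rot: [[-0.484, -0.875, 0.001], [-0.875, 0.484, -0.005], [0.004, -0.004, -1.0]]
contact_force: [-0.4, 0.8, -0.5]
finger_gap: -0.0
```

```bash
python3 -m crank '[[0,0,-1.5,0,0,0,0]]';python3 -m crank '[[0,0,-1.5,0,0,0,0]]';python3 -m crank '[[0,0,-1.5,0,0,0,0]]';python3 - <<'E'
from h import *
S=cap('side','s9.png');T=cap('top','t9.png')
o=arm.observe();p=o['tool_pos'];print(p,o['contact_force'])
def ov(d,x0,x1,y0,y1,s):
    im=cv2.cvtColor(d['image'],cv2.COLOR_RGB2BGR)[y0:y1,x0:x1];im=cv2.convertScaleAbs(cv2.resize(im,None,fx=s,fy=s,interpolation=cv2.INTER_NEAREST),alpha=1.8)
    for z in (0,20,40,60,80):
            q=proj(d,p+np.array([0,0,z]));cv2.circle(im,(int((q[0]-x0+.5)*s),int((q[1]-y0+.5)*s)),2,(0,0,255),-1)
    return im
cv2.imwrite('pics/c9.png',np.hstack([ov(S,160,260,110,210,6)]))
E
```

```text
time_s: 6.85
tool_pos: [444.3, 199.3, -22.1]
tool_rot: [[-0.484, -0.875, 0.001], [-0.875, 0.484, -0.005], [0.004, -0.004, -1.0]]
contact_force: [0.5, -0.6, 0.0]
finger_gap: 0.0
time_s: 6.95
tool_pos: [444.4, 199.3, -23.7]
tool_rot: [[-0.484, -0.875, 0.001], [-0.875, 0.484, -0.005], [0.004, -0.004, -1.0]]
contact_force: [-0.0, 1.2, 0.5]
finger_gap: -0.003
time_s: 7.05
tool_pos: [444.4, 199.3, -25.3]
tool_rot: [[-0.484, -0.875, 0.002], [-0.875, 0.484, -0.005], [0.004, -0.004, -1.0]]
contact_force: [0.2, 0.1, 0.2]
finger_gap: 0.002
[444.28380122 199.25506425 -25.3582297 ] [ 0.25609213 -0.6223462   0.70954148]
```

View pics/c9.png

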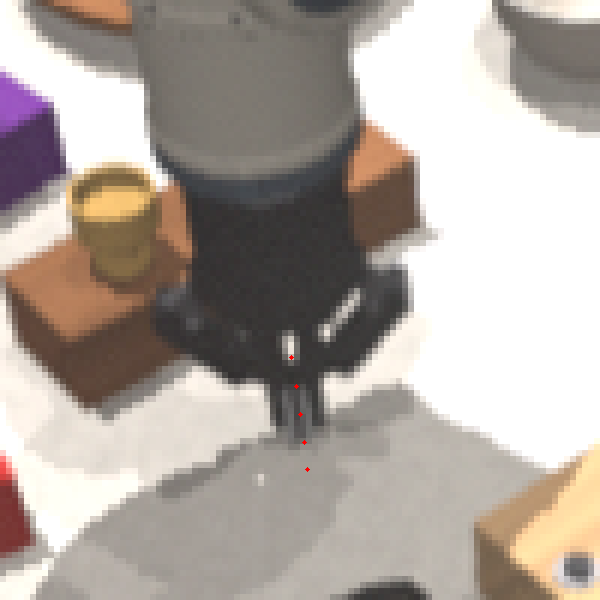

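```bash
python3 -m crank '[[0,0,-1.5,0,0,0,0]]';python3 -m crank '[[0,0,-1,0,0,0,0]]';python3 -m crank '[[0,0,-1,0,0,0,0]]';python3 -m crank '[[0,0,-1,0,0,0,0]]'
```

```text
time_s: 7.25
tool_pos: [444.4, 199.3, -26.8]
tool_rot: [[-0.484, -0.875, 0.001], [-0.875, 0.484, -0.005], [0.004, -0.004, -1.0]]
contact_force: [0.5, 0.3, -0.9]
finger_gap: 0.003
time_s: 7.35
tool_pos: [444.4, 199.3, -27.9]
tool_rot: [[-0.484, -0.875, 0.001], [-0.875, 0.484, -0.005], [0.004, -0.004, -1.0]]
contact_force: [-0.9, -0.5, 0.5]
finger_gap: -0.005
time_s: 7.45
tool_pos: [444.4, 199.3, -29.0]
tool_rot: [[-0.484, -0.875, 0.002], [-0.875, 0.484, -0.005], [0.004, -0.004, -1.0]]
contact_force: [1.0, 0.3, -0.6]
finger_gap: -0.002
time_s: 7.55
tool_pos: [444.4, 199.3, -30.1]
tool_rot: [[-0.484, -0.875, 0.002], [-0.875, 0.484, -0.005], [0.004, -0.004, -1.0]]
contact_force: [0.6, -0.5, -0.2]
finger_gap: 0.0
```

```bash
for k in 1; do python3 -m crank '[[0,0,-1.2,0,0,0,0]]';python3 -m crank '[[0,0,-1.2,0,0,0,0]]';python3 -m crank '[[0,0,-1.2,0,0,0,0]]';python3 -m crank '[[0,0,-1.2,0,0,0,0]]';python3 -m crank '[[0,0,-1.2,0,0,0,0]]';python3 -m crank '[[0,0,-1.2,0,0,0,0]]'; done | grep -E 'pos|force'
```

```text
tool_pos: [444.4, 199.3, -31.3]
contact_force: [-3.3, -1.2, 29.3]
tool_pos: [444.6, 199.3, -31.4]
contact_force: [-8.9, -4.1, 67.1]
tool_pos: [444.6, 199.3, -31.4]
contact_force: [-6.9, -2.3, 44.6]
tool_pos: [444.6, 199.3, -31.3]
contact_force: [-5.0, -1.6, 36.0]
tool_pos: [444.6, 199.3, -31.3]
contact_force: [-5.1, -2.1, 36.7]
tool_pos: [444.7, 199.4, -31.3]
contact_force: [-6.7, -2.2, 38.2]
```

The bench is touched at a reported z of about −30.7, so the reported height reads about 31 mm too low here. Now I'll get the lateral error, with the tip known to be at z=0.

```bash
python3 - <<'E'
from h import *
S=cap('side','s10.png')
o=arm.observe();p=o['tool_pos'];print(p,o['contact_force'],o['q'])
q=p.copy();q[2]=0;print(proj(S,q),proj(S,p))
x0,y0,s=190,150,12
im=cv2.cvtColor(S['image'],cv2.COLOR_RGB2BGR)[150:200,190:240];im=cv2.convertScaleAbs(cv2.resize(im,None,fx=s,fy=s,interpolation=cv2.INTER_NEAREST),alpha=2.)
a=proj(S,q);cv2.circle(im,(int((a[0]-x0+.5)*s),int((a[1]-y0+.5)*s)),3,(0,0,255),-1)
cv2.imwrite('pics/c10.png',im)
E
```

```text
[444.63470722 199.34736726 -31.31577422] [-6.1641061  -2.20264296 37.64676714] [ 0.30319078  0.67578296  1.89406084 -0.01065853  0.56708704 -2.32478037]
[210.08552158 181.90722464] [211.09192538 188.92261548]
```

View pics/c10.png

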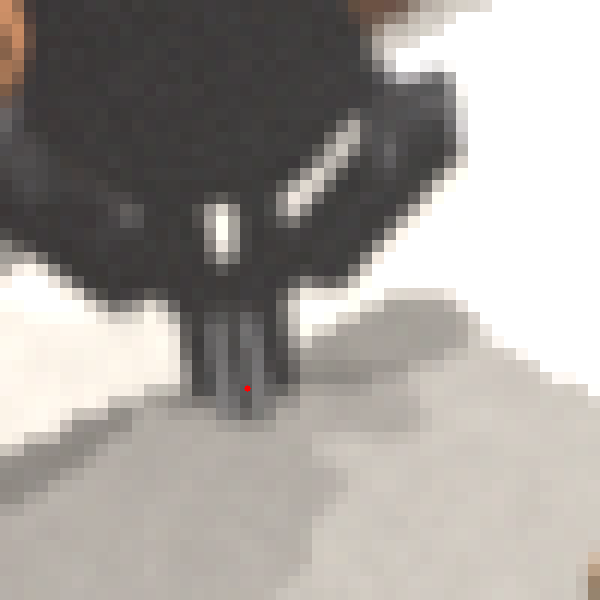

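```bash
python3 -m crank '[[0,0,40,0,0,0,85],[0,0,45,0,0,0,85],[-5,25,40,0,0,0,85],[-8,33,0,0,0,0,85],[-8,33,0,0,0,0,85]]';python3 -m crank '[[-6,30,0,0,0,0,85],[0,0,0,0,0,0,85],[0,0,0,0,0,0,85]]'; python3 -c "
from bench import arm
print(arm.observe()['tool_rot'].round(4))"
```

```text
time_s: 8.7
tool_pos: [423.2, 289.9, 98.9]
tool_rot: [[-0.488, -0.873, 0.005], [-0.873, 0.488, -0.004], [0.001, -0.006, -1.0]]
contact_force: [0.4, -0.6, -0.7]
finger_gap: 0.847
time_s: 9.0
tool_pos: [416.2, 324.7, 99.8]
tool_rot: [[-0.485, -0.874, 0.008], [-0.874, 0.485, -0.002], [-0.002, -0.008, -1.0]]
contact_force: [0.7, -0.5, 0.8]
finger_gap: 0.996
[[-0.4851 -0.8744  0.0077]
 [-0.8745  0.4851 -0.0017]
 [-0.0022 -0.0075 -1.    ]]
```

```bash
python3 -m crank '[[1,-4.5,-18,0.002,0.008,0,85],[0,0,-18,0,0,0,85],[0,0,-12,0,0,0,85],[0,0,0,0,0,0,85]]'; python3 - <<'E'
from h import *
S=cap('side','s11.png')
o=arm.observe();p=o['tool_pos'].copy();p[2]+=30.5;y=o['tool_rot'][:,1];print(o['tool_pos'],o['tool_rot'].round(4))
x0,y0,s=140,105,8
im=cv2.cvtColor(S['image'],cv2.COLOR_RGB2BGR)[105:175,140:220];im=cv2.convertScaleAbs(cv2.resize(im,None,fx=s,fy=s,interpolation=cv2.INTER_NEAREST),alpha=2.)
for k in (0,47,-47):
    for z in (0,13):
        q=proj(S,p+k*y+np.array([0,0,z]));cv2.circle(im,(int((q[0]-x0+.5)*8),int((q[1]-y0+.5)*8)),3,(0,0,255),-1)
cv2.imwrite('pics/c11.png',im)
E
```

```text
time_s: 9.4
tool_pos: [417.6, 317.2, 50.3]
tool_rot: [[-0.487, -0.874, -0.001], [-0.874, 0.487, -0.0], [0.001, 0.001, -1.0]]
contact_force: [0.2, 0.1, 0.1]
finger_gap: 0.994
[417.90434757 317.36816752  50.94728876] [[-4.866e-01 -8.736e-01 -2.000e-04]
 [-8.736e-01  4.866e-01  2.000e-04]
 [-0.000e+00  2.000e-04 -1.000e+00]]
```

View pics/c11.png

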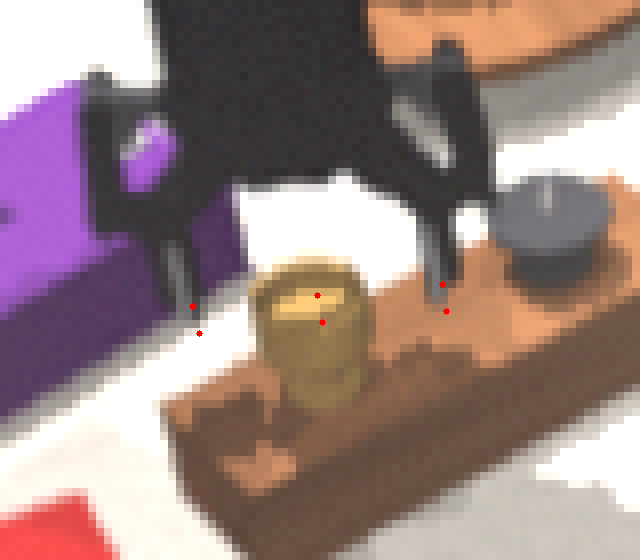

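The fingertips now match the projections with the 30.5 mm offset. Descending and gripping.

```bash
python3 -m crank '[[-0.5,2.5,-10,0,0,0,85],[0,0,-7,0,0,0,85],[0,0,0,0,0,0,85]]'; python3 -c "
from bench import arm
print(arm.observe()['tool_rot'].round(4))"
```

```text
time_s: 9.75
tool_pos: [418.3, 319.6, 33.9]
tool_rot: [[-0.488, -0.873, 0.001], [-0.873, 0.488, 0.001], [-0.001, -0.001, -1.0]]
contact_force: [0.2, 0.5, -0.3]
finger_gap: 0.993
[[-4.876e-01 -8.730e-01  1.300e-03]
 [-8.730e-01  4.876e-01  1.000e-03]
 [-1.500e-03 -7.000e-04 -1.000e+00]]
```

```bash
python3 -m crank '[[0,0,0,0,0,0,20],[0,0,0,0,0,0,20],[0,0,0,0,0,0,20],[0,0,0,0,0,0,20],[0,0,0,0,0,0,20]]' 60; python3 -c "
from bench import arm
print(arm.observe()['tool_rot'].round(4))"
```

```text
time_s: 10.25
tool_pos: [418.6, 319.9, 34.9]
tool_rot: [[-0.487, -0.873, 0.002], [-0.873, 0.487, 0.002], [-0.003, -0.001, -1.0]]
contact_force: [0.4, -0.1, -1.5]
finger_gap: 0.518
[[-0.4873 -0.8733  0.0024]
 [-0.8733  0.4873  0.0016]
 [-0.0026 -0.0013 -1.    ]]
```

```bash
python3 -m crank '[[0,0,10,0,0,0,20],[0,0,15,0,0,0,20],[0,0,20,0,0,0,20],[0,0,20,0,0,0,20],[0,0,20,0,0,0,20]]'; python3 - <<'E'
from h import *
S=cap('side','s12.png')
o=arm.observe();print(o['tool_pos'],o['tool_rot'].round(4),o['contact_force'],o['wrist_torque'])
im=cv2.cvtColor(S['image'],cv2.COLOR_RGB2BGR)[75:165,130:230];im=cv2.convertScaleAbs(cv2.resize(im,None,fx=6,fy=6,interpolation=cv2.INTER_NEAREST),alpha=2.)
cv2.imwrite('pics/c12.png',im)
E
```

```text
time_s: 10.75
tool_pos: [416.6, 318.8, 122.9]
tool_rot: [[-0.487, -0.873, -0.002], [-0.873, 0.487, -0.001], [0.002, 0.001, -1.0]]
contact_force: [0.1, 0.5, -2.4]
finger_gap: 0.525
[417.99019624 319.72527641 125.91721966] [[-4.871e-01 -8.733e-01  1.600e-03]
 [-8.733e-01  4.871e-01  1.200e-03]
 [-1.800e-03 -8.000e-04 -1.000e+00]] [2.91685184 2.50634951 3.48600027] [ 0.03021513 -0.084003    0.00881697]
```

View pics/c12.png

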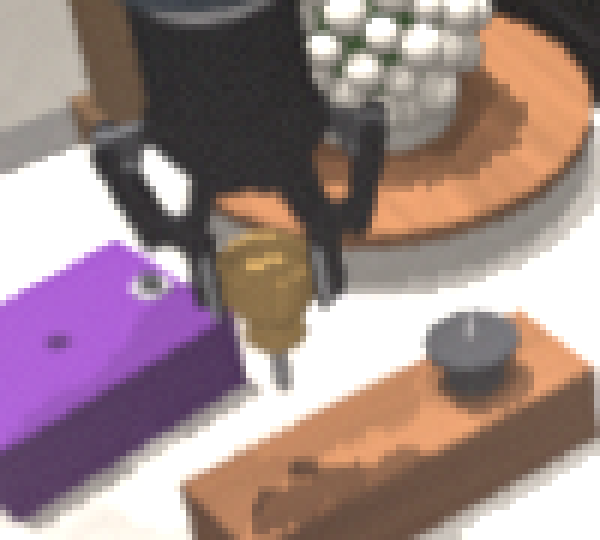

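The holder hangs upright with its point at about (177,139) in the side image. Moving it to the base.

```bash
python3 -m crank '[[12,-30,0,0,0,0,20],[14,-34,0,0,0,0,20],[14,-34,0,0,0,0,20],[14,-34,0,0,0,0,20],[14,-34,0,0,0,0,20]]';python3 -m crank '[[14,-34,0,0,0,0,20],[14,-34,0,0,0,0,20],[14,-34,0,0,0,0,20],[8,-20,0,0,0,0,20],[0,0,0,0,0,0,20]]'; python3 -c "
from bench import arm
o=arm.observe();print(o['tool_rot'].round(4),o['q'])"
```

```text
time_s: 11.3
tool_pos: [487.2, 152.5, 129.6]
tool_rot: [[-0.481, -0.877, 0.007], [-0.877, 0.481, 0.004], [-0.007, -0.004, -1.0]]
contact_force: [0.4, 0.1, -1.3]
finger_gap: 0.523
time_s: 11.8
tool_pos: [540.0, 21.0, 131.1]
tool_rot: [[-0.484, -0.875, 0.009], [-0.875, 0.484, 0.004], [-0.008, -0.006, -1.0]]
contact_force: [-0.2, -0.6, -2.1]
finger_gap: 0.525
[[-0.4843 -0.8749  0.0092]
 [-0.8749  0.4843  0.0038]
 [-0.0078 -0.0063 -1.    ]] [-0.07463166  0.45284001  1.64648821  0.00519083  1.0333353  -2.71331365]
```

```bash
python3 -m crank '[[3,-6,-20,-0.004,0.009,0,20],[0,0,-15,0,0,0,20],[0,0,-5,0,0,0,20],[0,0,0,0,0,0,20]]';python3 - <<'E'
from h import *
S=cap('side','s13.png');T=cap('top','t13.png')
o=arm.observe();p=o['tool_pos'].copy();print(p,o['tool_rot'].round(4),o['contact_force'])
x0,y0,s=240,150,10
def f(d,x0,y0,w,h,s):
    im=cv2.cvtColor(d['image'],cv2.COLOR_RGB2BGR)[y0:y0+h,x0:x0+w];im=cv2.convertScaleAbs(cv2.resize(im,None,fx=s,fy=s,interpolation=cv2.INTER_NEAREST),alpha=2.)
    for P,c in((p+[0,0,-21],(0,0,255)),(np.array([p[0],p[1],50]),(0,255,0)),(np.array([543.5,14.4,50]),(255,0,0))):
        q=proj(d,P);cv2.circle(im,(int((q[0]-x0+.5)*s),int((q[1]-y0+.5)*s)),3,c,-1)
    return im
cv2.imwrite('pics/c13.png',np.hstack([f(S,240,145,70,75,7),f(T,245,160,40,75,7)]))
E
```

```text
time_s: 12.2
tool_pos: [542.6, 15.6, 91.1]
tool_rot: [[-0.485, -0.874, 0.001], [-0.874, 0.485, 0.0], [-0.0, -0.001, -1.0]]
contact_force: [-0.1, 0.2, -1.4]
finger_gap: 0.527
[543.10392583  15.52292988  91.89232882] [[-4.852e-01 -8.744e-01  2.100e-03]
 [-8.744e-01  4.852e-01 -1.000e-04]
 [-1.000e-03 -1.900e-03 -1.000e+00]] [ 0.41839361 -0.45370994 -1.84696854]
```

View pics/c13.png

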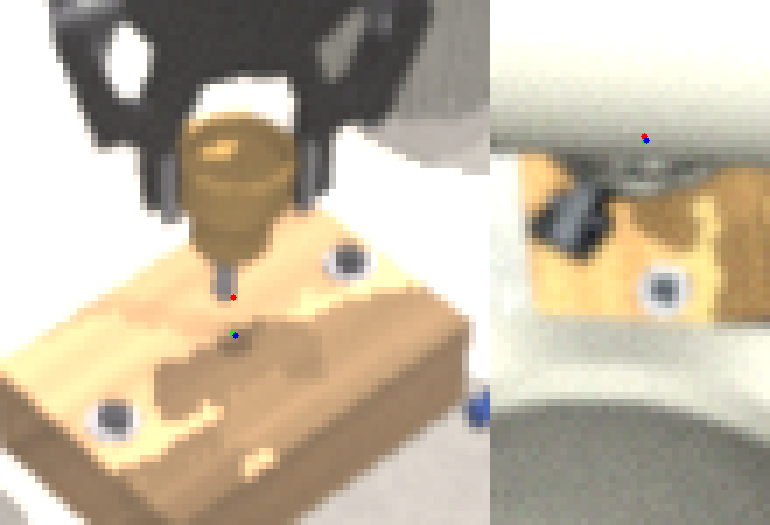

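```bash
python3 - <<'E'
from h import *
S=cap('side')
o=arm.observe();p=o['tool_pos'].copy()
x0,y0,s=256,155,14
im=cv2.cvtColor(S['image'],cv2.COLOR_RGB2BGR)[y0:y0+42,x0:x0+36];im=cv2.convertScaleAbs(cv2.resize(im,None,fx=s,fy=s,interpolation=cv2.INTER_CUBIC),alpha=2.)
a=cv2.imread('pics/s12.png')[108:150,156:192];a=cv2.convertScaleAbs(cv2.resize(a,None,fx=s-4,fy=s-4,interpolation=cv2.INTER_CUBIC),alpha=2.)
def ln(im,P,x0,y0,s):
    A=[proj(S,P+[0,0,z]) for z in(-21,61)];A=[(int((q[0]-x0+.5)*s),int((q[1]-y0+.5)*s)) for q in A];cv2.line(im,A[0],A[1],(0,0,255),1);print(A)
ln(im,p,x0,y0,s);ln(a,np.array([417.99,319.7,125.]),156,108,s-4)
h=im.shape[0];b=np.zeros((h,a.shape[1],3),np.uint8);b[:a.shape[0]]=a
cv2.imwrite('pics/c14.png',cv2.resize(np.hstack([im,b]),None,fx=.9,fy=.9))
E
```

```text
[(245, 454), (253, 150)]
[(228, 311), (183, 87)]
```

View pics/c14.png

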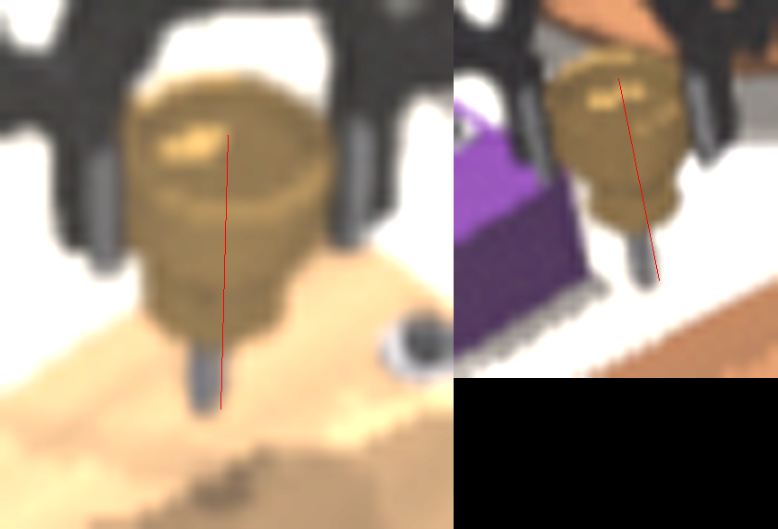

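```bash
python3 - <<'E'
from h import *
S=cap('side')
o=arm.observe();p=o['tool_pos'].copy();y=o['tool_rot'][:,1];x=o['tool_rot'][:,0]
k=14*.9
for nm,P in(('fL',p+28*y+[0,0,32]),('fR',p-28*y+[0,0,32]),('rim',p+[0,0,61]),('tip',p+[0,0,-21]),('cupc',p+[0,0,48]),
  ('tip+5tx',p+5*x+[0,0,-21]),('tip+5ty',p+5*y+[0,0,-21])):
    q=proj(S,P);print(nm,((q-[256,155]+.5)*k).round(0))
E
```

```text
fL [ 94. 248.]
fR [358. 223.]
rim [229. 135.]
tip [221. 409.]
cupc [228. 181.]
tip+5tx [225. 426.]
tip+5ty [199. 411.]
```

The holder leans about 0.065 rad in the jaw plane, with its point about 4 mm off toward tool +y. I'll tilt it back, shift it over the hole and look again.

```bash
python3 -m crank '[[2.6,-2.3,-5,-0.031,-0.057,0,20],[0,0,-5,0,0,0,20],[0,0,0,0,0,0,20]]' ;cat > v.py <<'E'
from h import *
import sys
S=cap('side')
o=arm.observe();p=o['tool_pos'].copy();print(p.round(2),o['tool_rot'].round(4).tolist(),o['contact_force'].round(1),o['finger_gap'],o['time_s'])
x0,y0,s=250,150,11
im=cv2.cvtColor(S['image'],cv2.COLOR_RGB2BGR)[y0:y0+52,x0:x0+50];im=cv2.convertScaleAbs(cv2.resize(im,None,fx=s,fy=s,interpolation=cv2.INTER_CUBIC),alpha=2.)
A=[proj(S,np.array([543.5,14.4,z])) for z in(50,132)];A=[(int((q[0]-x0+.5)*s),int((q[1]-y0+.5)*s)) for q in A];cv2.line(im,A[0],A[1],(0,0,255),1);print(A)
cv2.imwrite('pics/'+sys.argv[1],im)
E
python3 v.py v1.png
```

```text
time_s: 12.7
tool_pos: [547.2, 13.3, 83.5]
tool_rot: [[-0.485, -0.872, 0.063], [-0.875, 0.484, -0.031], [-0.003, -0.07, -0.998]]
contact_force: [-0.1, -0.5, -2.1]
finger_gap: 0.522
[547.25  13.33  83.71] [[-0.4848, -0.8723, 0.0632], [-0.8746, 0.4838, -0.0313], [-0.0032, -0.0705, -0.9975]] [-0.5 -0.4 -0.9] 0.522633661117685 12.75
[(259, 471), (266, 239)]
```

View pics/v1.png

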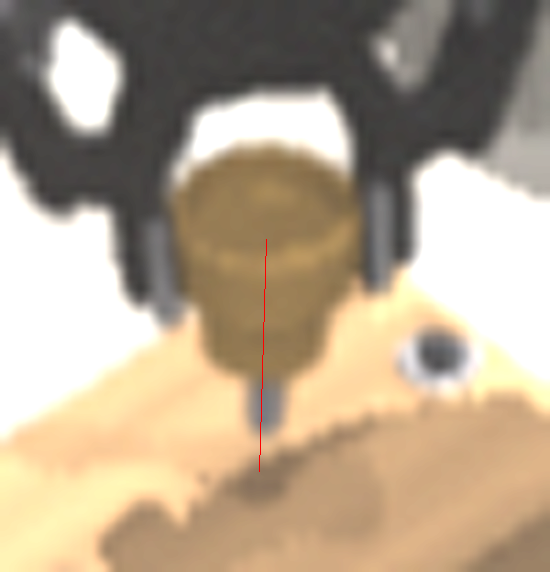

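Upright now, with the point about 50 px (11x scale) above the hole and in line with it. Inserting gradually.

```bash
python3 -m crank '[[-1,-0.5,-6,0,0,0,20],[0,0,-4,0,0,0,20]]'; python3 -m crank '[[0,0,-3,0,0,0,20],[0,0,-3,0,0,0,20]]'
```

```text
time_s: 12.95
tool_pos: [547.1, 12.7, 73.9]
tool_rot: [[-0.485, -0.872, 0.063], [-0.874, 0.484, -0.031], [-0.004, -0.07, -0.998]]
contact_force: [0.7, -0.8, -1.8]
finger_gap: 0.523
time_s: 13.15
tool_pos: [547.2, 12.5, 67.1]
tool_rot: [[-0.485, -0.872, 0.063], [-0.874, 0.484, -0.03], [-0.004, -0.07, -0.998]]
contact_force: [-0.4, -0.3, -0.9]
finger_gap: 0.522
```

```bash
python3 -m crank '[[0,0,-3,0,0,0,20]]';python3 v.py v2.png
```

```text
time_s: 13.25
tool_pos: [546.9, 12.5, 63.8]
tool_rot: [[-0.485, -0.872, 0.062], [-0.874, 0.485, -0.03], [-0.004, -0.069, -0.998]]
contact_force: [-5.1, 0.9, 8.1]
finger_gap: 0.525
[546.46  12.48  63.29] [[-0.4855, -0.8721, 0.0609], [-0.8743, 0.4845, -0.0303], [-0.0031, -0.0679, -0.9977]] [-3.  -0.7 -2.1] 0.5233590907708274 13.3
[(259, 471), (266, 239)]
```

View pics/v2.png

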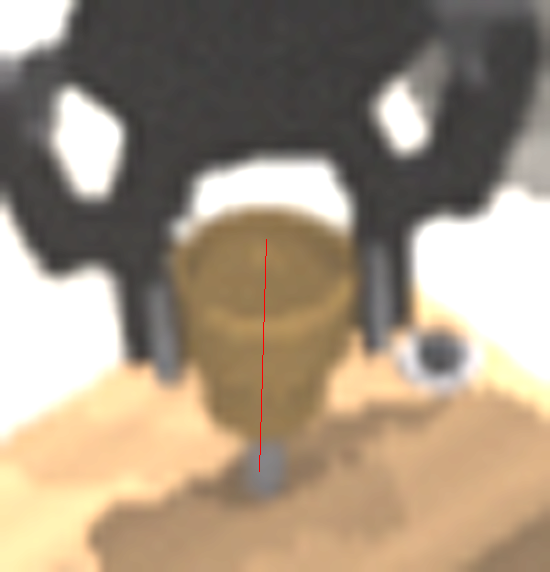

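The point is in the chamfer, touching its +x side. Shifting −x and continuing down.

```bash
python3 -m crank '[[-1.5,0,0,0,0,0,20],[0,0,-3,0,0,0,20]]'; python3 -m crank '[[0,0,-3,0,0,0,20],[0,0,0,0,0,0,20]]'
```

```text
time_s: 13.5
tool_pos: [545.1, 12.4, 60.2]
tool_rot: [[-0.485, -0.872, 0.061], [-0.874, 0.484, -0.03], [-0.003, -0.068, -0.998]]
contact_force: [0.7, -0.1, -1.6]
finger_gap: 0.523
time_s: 13.7
tool_pos: [545.1, 12.4, 56.7]
tool_rot: [[-0.485, -0.872, 0.061], [-0.874, 0.484, -0.03], [-0.003, -0.068, -0.998]]
contact_force: [-0.1, -0.1, -1.9]
finger_gap: 0.522
```

```bash
python3 -m crank '[[0,0,-3,0,0,0,20],[0,0,-2,0,0,0,20]]'; python3 -m crank '[[0,0,-3,0,0,0,20]]';
```

```text
time_s: 13.9
tool_pos: [545.3, 12.4, 51.6]
tool_rot: [[-0.485, -0.872, 0.062], [-0.874, 0.484, -0.03], [-0.003, -0.069, -0.998]]
contact_force: [-0.8, -0.6, -1.1]
finger_gap: 0.523
time_s: 14.0
tool_pos: [545.3, 12.4, 48.4]
tool_rot: [[-0.485, -0.872, 0.062], [-0.874, 0.484, -0.03], [-0.003, -0.069, -0.998]]
contact_force: [-0.6, -1.0, -2.0]
finger_gap: 0.524
```

```bash
python3 -m crank '[[0,0,-2.5,0,0,0,20]]'; python3 -m crank '[[0,0,-2,0,0,0,20]]';python3 v.py v3.png
```

```text
time_s: 14.1
tool_pos: [545.3, 12.4, 45.6]
tool_rot: [[-0.485, -0.872, 0.062], [-0.874, 0.484, -0.03], [-0.003, -0.069, -0.998]]
contact_force: [-0.7, -0.3, -1.2]
finger_gap: 0.524
time_s: 14.2
tool_pos: [545.3, 12.4, 43.3]
tool_rot: [[-0.485, -0.872, 0.062], [-0.874, 0.484, -0.03], [-0.003, -0.069, -0.998]]
contact_force: [-0.7, -0.8, -1.8]
finger_gap: 0.521
[545.17  12.42  43.09] [[-0.4853, -0.8722, 0.0615], [-0.8744, 0.4843, -0.0304], [-0.0032, -0.0685, -0.9976]] [-1.4 -1.  -2.7] 0.5193906205066626 14.25
[(259, 471), (266, 239)]
```

View pics/v3.png

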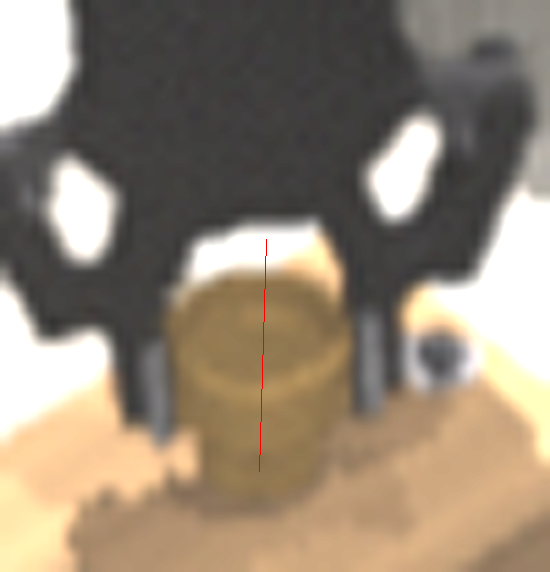

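```bash
python3 -m crank '[[0,0,-1.2,0,0,0,20]]'|grep -E 'pos|force'; python3 -m crank '[[0,0,-1,0,0,0,20]]'|grep -E 'pos|force';python3 -m crank '[[0,0,-1,0,0,0,20]]'|grep -E 'pos|force'
```

```text
tool_pos: [545.2, 12.4, 41.8]
contact_force: [-0.9, -0.6, 4.3]
tool_pos: [545.5, 12.4, 41.1]
contact_force: [-4.4, 1.2, 14.6]
tool_pos: [545.7, 12.5, 40.7]
contact_force: [-6.8, 0.9, 21.4]
```

Bottomed in the bore at about 20 N. Releasing, levelling the tool and re-gripping centred on the holder axis.

```bash
python3 -m crank '[[0,0,0.8,0,0,0,75],[0,0,0,0,0,0,75],[0,0,0,0,0,0,75],[-1.2,0.8,0,0.03,0.06,0,75],[-1,0.6,0,0,0,0,75]]';python3 v.py v4.png
```

```text
time_s: 15.05
tool_pos: [544.2, 14.1, 42.1]
tool_rot: [[-0.485, -0.874, 0.004], [-0.874, 0.485, 0.0], [-0.002, -0.003, -1.0]]
contact_force: [0.3, 0.1, -0.2]
finger_gap: 0.878
[542.99  14.34  41.82] [[-0.4853, -0.8743, 0.0038], [-0.8743, 0.4853, -0.0006], [-0.0013, -0.0036, -1.0]] [-1.   0.2 -1.1] 0.8783769260427695 15.1
[(259, 471), (266, 239)]
```

View pics/v4.png

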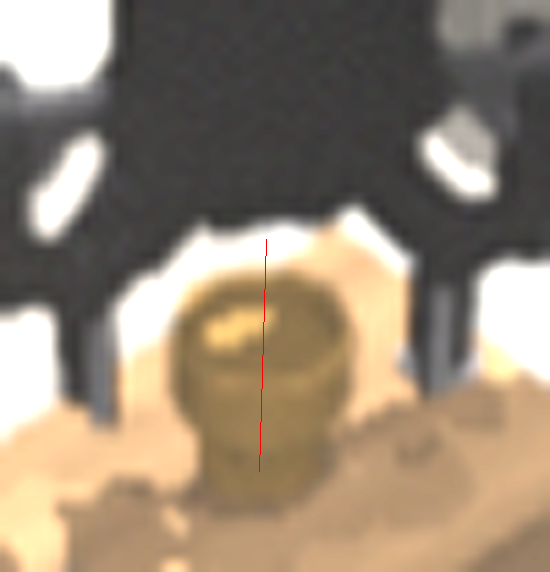

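```bash
python3 -m crank '[[0,-0.2,-1,0,0.004,0,20],[0,0,0,0,0,0,20],[0,0,0,0,0,0,20],[0,0,0,0,0,0,20],[0,0,0,0,0,0,20]]' 90;python3 v.py v5.png; python3 -c "
from bench import arm
o=arm.observe();print(o['q'].round(3))"
```

```text
time_s: 15.6
tool_pos: [542.5, 14.3, 40.9]
tool_rot: [[-0.485, -0.875, 0.003], [-0.875, 0.485, -0.003], [0.001, -0.004, -1.0]]
contact_force: [0.9, -0.3, 1.1]
finger_gap: 0.516
[542.53  14.27  40.89] [[-0.485, -0.8745, 0.0032], [-0.8745, 0.485, -0.0029], [0.001, -0.0042, -1.0]] [ 0.2 -1.3  3. ] 0.5166438488921362 15.65
[(259, 471), (266, 239)]
[-0.082  0.59   1.715 -0.004  0.833 -2.715]
```

View pics/v5.png

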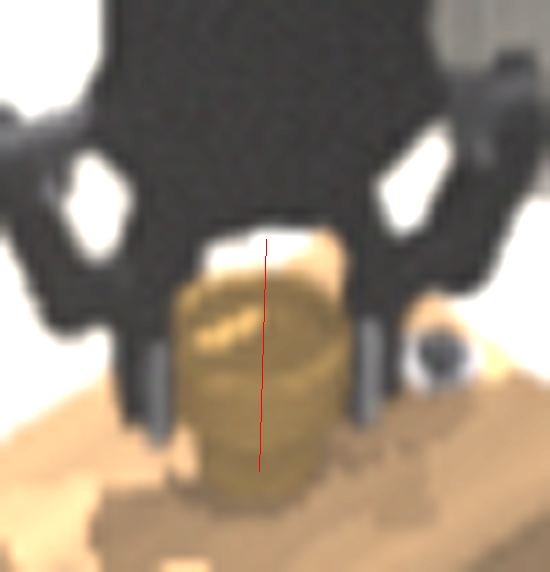

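Turning clockwise with downward push.

```bash
python3 -m crank '[[0,0,-0.6,0,0,0,20],[0,0,-0.6,0,0,-0.1,20]]';python3 -m crank '[[0,0,-0.6,0,0,-0.14,20],[0,0,-0.6,0,0,-0.14,20]]'
```

```text
time_s: 15.85
tool_pos: [542.8, 14.3, 40.1]
tool_rot: [[-0.57, -0.822, 0.004], [-0.822, 0.57, -0.003], [0.001, -0.005, -1.0]]
contact_force: [-0.3, 0.6, 12.0]
finger_gap: 0.514
time_s: 16.05
tool_pos: [543.4, 14.3, 39.9]
tool_rot: [[-0.781, -0.625, 0.004], [-0.625, 0.781, -0.005], [-0.001, -0.006, -1.0]]
contact_force: [-1.9, -0.7, 13.2]
finger_gap: 0.519
```

```bash
python3 -m crank '[[-0.2,0,-0.75,0,0,-0.14,20],[-0.1,0,-0.75,0,0,-0.14,20],[-0.1,0,-0.75,0,0,-0.14,20]]';python3 -m crank '[[-0.1,0,-0.75,0,0,-0.14,20],[-0.1,0,-0.75,0,0,-0.14,20],[-0.1,0,-0.75,0,0,-0.14,20]]'
```

```text
time_s: 16.35
tool_pos: [544.1, 14.1, 39.4]
tool_rot: [[-0.972, -0.235, 0.005], [-0.235, 0.972, -0.007], [-0.003, -0.008, -1.0]]
contact_force: [-2.5, -0.7, 15.6]
finger_gap: 0.52
time_s: 16.65
tool_pos: [544.3, 13.7, 39.0]
tool_rot: [[-0.98, 0.2, 0.004], [0.2, 0.98, -0.01], [-0.006, -0.009, -1.0]]
contact_force: [-2.6, -2.6, 16.8]
finger_gap: 0.517
```

```bash
python3 -m crank '[[-0.2,0.2,-0.75,0.003,0.001,-0.14,20],[-0.1,0.1,-0.75,0.002,0.001,-0.14,20],[-0.1,0.1,-0.75,0.002,0,-0.14,20],[-0.1,0.1,-0.75,0.001,0,-0.14,20]]';python3 -m crank '[[-0.1,0.1,-0.75,0.001,0,-0.14,20],[-0.1,0.1,-0.75,0,0,-0.14,20],[-0.1,0.1,-0.75,0,0,-0.14,20],[-0.1,0.1,-0.75,0,0,-0.14,20]]'
```

```text
time_s: 17.05
tool_pos: [544.2, 13.1, 38.5]
tool_rot: [[-0.708, 0.706, 0.0], [0.706, 0.708, -0.004], [-0.003, -0.003, -1.0]]
contact_force: [-3.8, -2.4, 17.0]
finger_gap: 0.512
time_s: 17.45
tool_pos: [543.9, 12.7, 38.0]
tool_rot: [[-0.201, 0.98, -0.0], [0.98, 0.201, -0.004], [-0.004, -0.001, -1.0]]
contact_force: [-2.4, -1.2, 17.9]
finger_gap: 0.517
```

```bash
python3 -m crank '[[-0.2,0.3,-0.72,0,0,-0.14,20],[-0.1,0.2,-0.72,0,0,-0.14,20],[-0.1,0.2,-0.72,0,0,-0.14,20],[-0.1,0.2,-0.72,0,0,-0.14,20],[-0.1,0.1,-0.72,0,0,-0.14,20]]';python3 -m crank '[[-0.1,0.2,-0.72,0,0,-0.14,20],[-0.1,0.1,-0.72,0,0,-0.14,20],[-0.1,0.1,-0.72,0,0,-0.14,20],[-0.1,0.1,-0.72,0,0,-0.14,20]]'; python3 -c "
from bench import arm
o=arm.observe();print(o['q'].round(3))"
```

```text
time_s: 17.95
tool_pos: [543.6, 13.0, 37.6]
tool_rot: [[0.503, 0.864, -0.001], [0.864, -0.503, -0.005], [-0.005, 0.002, -1.0]]
contact_force: [-2.8, -1.7, 17.7]
finger_gap: 0.515
time_s: 18.35
tool_pos: [543.6, 12.9, 37.2]
tool_rot: [[0.896, 0.444, -0.001], [0.444, -0.896, -0.005], [-0.004, 0.004, -1.0]]
contact_force: [-3.2, -2.2, 16.8]
finger_gap: 0.514
[-0.082  0.598  1.711 -0.008  0.833  1.034]
```

```bash
python3 -m crank '[[-0.1,0.2,-0.72,0,0,-0.14,20],[-0.1,0.2,-0.72,0,0,-0.14,20],[-0.1,0.2,-0.72,0,0,-0.14,20],[-0.1,0.2,-0.72,0,0,-0.14,20],[-0.1,0.2,-0.72,0,0,-0.14,20]]';python3 -m crank '[[-0.1,0.2,-0.72,0,0,-0.14,20],[-0.1,0.2,-0.72,0,0,-0.14,20],[-0.1,0.2,-0.72,0,0,-0.14,20]]'; python3 v.py v6.png
```

```text
time_s: 18.85
tool_pos: [543.0, 12.8, 36.7]
tool_rot: [[0.964, -0.266, -0.004], [-0.266, -0.964, -0.006], [-0.002, 0.006, -1.0]]
contact_force: [-3.8, -1.2, 18.1]
finger_gap: 0.514
time_s: 19.15
tool_pos: [542.5, 13.0, 36.3]
tool_rot: [[0.76, -0.65, -0.005], [-0.65, -0.76, -0.004], [-0.001, 0.007, -1.0]]
contact_force: [-2.8, -1.2, 17.7]
finger_gap: 0.519
[542.52  13.    36.33] [[0.7528, -0.6583, -0.005], [-0.6583, -0.7528, -0.0044], [-0.0008, 0.0066, -1.0]] [-3.3 -1.2 17.4] 0.5140869552599627 19.2
[(259, 471), (266, 239)]
```

View pics/v6.png

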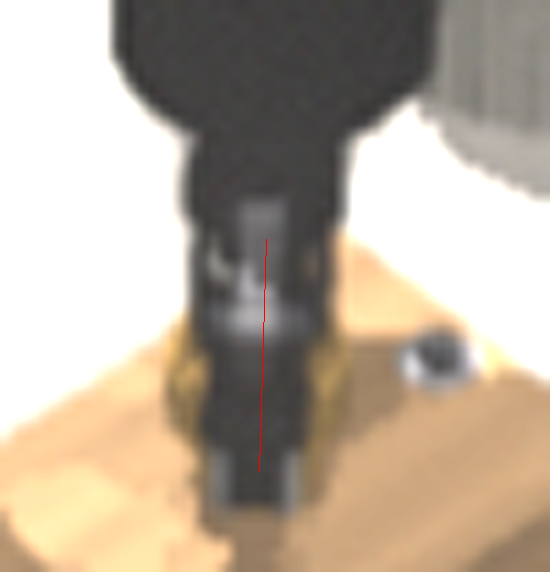

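Turned about 282° and sank about 3.6 mm. Releasing and withdrawing.

```bash
python3 -m crank '[[0,0,0,0,0,0,85],[0,0,0,0,0,0,85],[0,0,0,0,0,0,85],[0,0,0,0,0,0,85],[0,0,0,0,0,0,85]]';python3 -m crank '[[0,0,10,0,0,0,85],[0,0,30,0,0,0,85],[0,0,40,0,0,0,85],[0,-40,30,0,0,0,85],[0,-40,0,0,0,0,85]]'; python3 v.py v7.png
```

```text
time_s: 19.7
tool_pos: [541.5, 13.2, 35.8]
tool_rot: [[0.753, -0.658, -0.007], [-0.658, -0.753, -0.004], [-0.002, 0.007, -1.0]]
contact_force: [-0.6, -0.1, 0.0]
finger_gap: 0.996
time_s: 20.2
tool_pos: [540.2, -64.8, 151.6]
tool_rot: [[0.757, -0.653, -0.009], [-0.653, -0.757, -0.004], [-0.004, 0.009, -1.0]]
contact_force: [1.7, -0.8, -0.6]
finger_gap: 0.999
[540.   -69.9  150.37] [[0.7556, -0.655, -0.0096], [-0.655, -0.7556, -0.0056], [-0.0036, 0.0105, -0.9999]] [ 0.9 -6.4 -0.2] 0.9954117585031023 20.25
[(259, 471), (266, 239)]
```

View pics/v7.png

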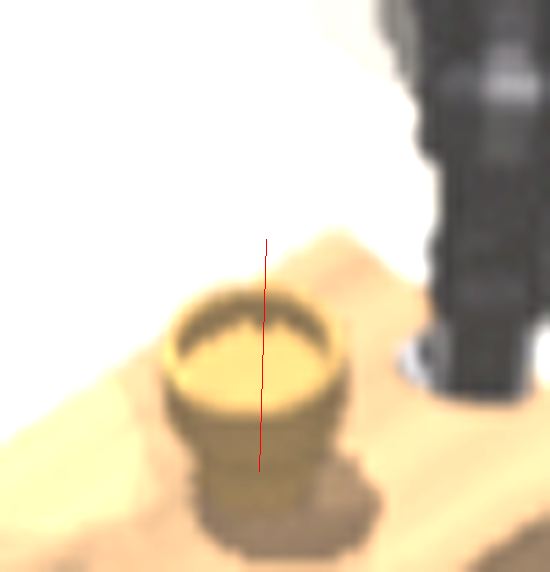

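The holder stands upright on its own. Going to the ball and turning the jaws across the side camera's view.

```bash
python3 -m crank '[[-1,-22,0,0.006,-0.01,0.14,85],[-1,-22,0,0,0,0.14,85],[-1,-22,0,0,0,0.14,85],[-1,-22,0,0,0,0.14,85],[-1,-22,0,0,0,0.14,85]]';python3 -m crank '[[-1,-22,0,0,0,0.14,85],[-1,-22,0,0,0,0.14,85],[-1,-22,0,0,0,0.14,85],[-1,-22,0,0,0,0.14,85],[-1,-22,0,0,0,0.14,85]]';python3 -m crank '[[0,-15,-10,0,0,0.14,85],[0,-10,-10,0,0,0.14,85],[0,0,0,0,0,0,85]]'; python3 -c "
from bench import arm
o=arm.observe();print(o['q'].round(3),o['tool_rot'].round(4),o['tool_pos'])"
```

```text
time_s: 20.75
tool_pos: [534.5, -184.1, 154.6]
tool_rot: [[1.0, 0.007, 0.004], [0.007, -1.0, 0.001], [0.004, -0.001, -1.0]]
contact_force: [0.4, -0.1, -0.5]
finger_gap: 0.999
time_s: 21.25
tool_pos: [528.3, -298.5, 157.7]
tool_rot: [[0.74, 0.672, 0.003], [0.672, -0.74, 0.004], [0.005, -0.001, -1.0]]
contact_force: [0.4, 0.3, -0.9]
finger_gap: 0.997
time_s: 21.55
tool_pos: [527.9, -327.4, 139.2]
tool_rot: [[0.515, 0.857, 0.003], [0.857, -0.515, 0.003], [0.005, 0.001, -1.0]]
contact_force: [-0.3, 0.2, -0.2]
finger_gap: 0.994
[-0.654  0.549  1.428  0.005  1.164 -0.116] [[ 0.5146  0.8574  0.0035]
 [ 0.8574 -0.5146  0.0032]
 [ 0.0045  0.0013 -1.    ]] [ 527.8694393  -327.3928101   139.15548609]
```

```bash
python3 -m crank '[[-1.5,-3,-30,-0.003,0.003,0,85],[0,0,-30,0,0,0,85],[0,0,-15,0,0,0,85],[0,0,0,0,0,0,85]]';cat > b.py <<'E'
from m import *
import sys
o=arm.observe();p=o['tool_pos'].copy();y=o['tool_rot'][:,1];print(p.round(2),o['tool_rot'][:,2].round(4),o['contact_force'].round(1),o['finger_gap'],o['time_s'])
c=mask(S,(35,40,20),(100,255,255),(335,380,240,312));s=cv2.fitEllipse(c);print('ball side',s[0],onz(S,*s[0],30))
x0,y0,k=325,250,9
im=cv2.cvtColor(S['image'],cv2.COLOR_RGB2BGR)[y0:y0+65,x0:x0+70];im=cv2.convertScaleAbs(cv2.resize(im,None,fx=k,fy=k,interpolation=cv2.INTER_CUBIC),alpha=2.)
for a in(0,47,-47):
    q=proj(S,p+a*y+[0,0,30.5+13*(a!=0)]);cv2.circle(im,(int((q[0]-x0+.5)*k),int((q[1]-y0+.5)*k)),3,(0,0,255),-1)
cv2.imwrite('pics/'+sys.argv[1],im)
E
python3 b.py b1.png
```

```text
time_s: 21.95
tool_pos: [527.2, -329.2, 65.8]
tool_rot: [[0.531, 0.848, 0.003], [0.848, -0.531, -0.001], [0.0, 0.003, -1.0]]
contact_force: [-0.4, 0.1, 0.2]
finger_gap: 0.994
[ 528.19 -330.08   67.66] [ 0.0054 -0.0032 -1.    ] [-0.1  0.   0.3] 0.9988253691318975 22.05
ball side (358.08941650390625, 290.35357666015625) [ 524.53422409 -332.44964321   30.        ]
```

View pics/b1.png

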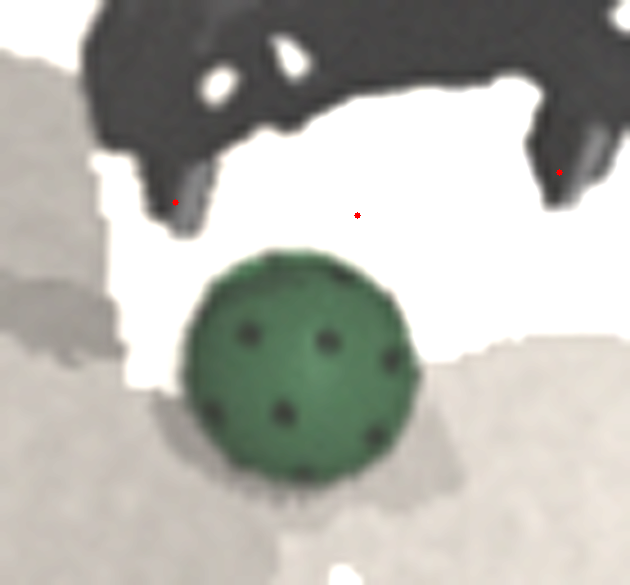

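```bash
python3 - <<'E'
from h import *
S=cap('side')
o=arm.observe();p=o['tool_pos'].copy();y=o['tool_rot'][:,1]
q=p.copy();q[2]=30;print(p,proj(S,q),proj(S,q+5*y)-proj(S,q),proj(S,q+5*o['tool_rot'][:,0])-proj(S,q))
E
```

```text
[ 528.52599826 -330.46525464   68.10225444] [358.67680716 288.80254681] [ 2.11640321 -0.17129258] [-0.53039303 -1.9300882 ]
```

```bash
python3 -m crank '[[-1.8,0,-20,0.003,0.005,0,85],[0,0,-20,0,0,0,85],[0,0,-15,0,0,0,85],[0,0,-10,0,0,0,85],[0,0,0,0,0,0,85]]';python3 b.py b2.png
```

```text
time_s: 22.6
tool_pos: [530.3, -332.3, 7.5]
tool_rot: [[0.532, 0.847, 0.009], [0.847, -0.532, -0.007], [-0.001, 0.011, -1.0]]
contact_force: [-0.4, -0.4, 0.3]
finger_gap: 0.998
[ 530.86 -332.66    8.66] [ 0.0104 -0.0078 -0.9999] [-0.6  0.9  0.3] 0.994490381840025 22.7
ball side (357.9892272949219, 290.5184631347656) [ 524.04119309 -332.60766192   30.        ]
```

View pics/b2.png

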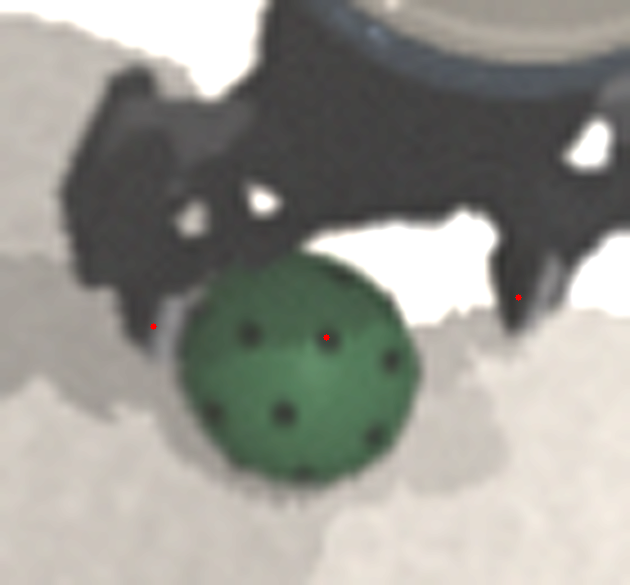

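The left finger is close to the ball, because the tool drifted outward during the descent. Correcting before going lower.

```bash
python3 -m crank '[[-4.2,2.3,0,0.008,0.01,0,85],[0,0,0,0,0,0,85]]';python3 -m crank '[[-0.3,0.2,-7,0.001,0.001,0,85],[-0.3,0.2,-7,0.001,0.001,0,85],[0,0,0,0,0,0,85]]';python3 b.py b3.png
```

```text
time_s: 22.9
tool_pos: [527.0, -330.6, 10.1]
tool_rot: [[0.532, 0.847, 0.001], [0.847, -0.532, -0.0], [0.0, 0.001, -1.0]]
contact_force: [0.3, -0.2, 0.7]
finger_gap: 0.999
time_s: 23.2
tool_pos: [526.7, -330.6, -4.2]
tool_rot: [[0.532, 0.847, -0.0], [0.847, -0.532, 0.001], [0.001, -0.001, -1.0]]
contact_force: [0.1, -0.0, 0.2]
finger_gap: 0.996
[ 526.97 -330.79   -3.54] [ 5.e-04  6.e-04 -1.e+00] [ 1.1  0.1 -0.8] 0.9922131704984741 23.3
ball side (358.2921447753906, 291.1192932128906) [ 523.48592909 -334.10681572   30.        ]
```

View pics/b3.png

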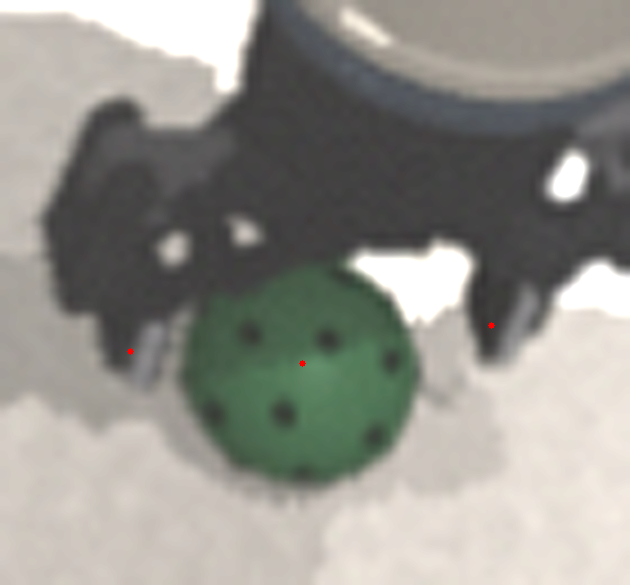

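```bash
python3 -m crank '[[-0.3,0.2,-7,0.001,0.001,0,85],[-0.3,0.2,-7,0.001,0.001,0,85],[-0.2,0.2,-5,0,0.001,0,85],[0,0,0,0,0,0,85]]';python3 b.py b4.png
```

```text
time_s: 23.7
tool_pos: [526.1, -330.1, -24.3]
tool_rot: [[0.532, 0.847, -0.003], [0.847, -0.532, 0.003], [0.001, -0.004, -1.0]]
contact_force: [-0.2, 0.7, 0.3]
finger_gap: 0.993
[ 526.4  -330.34  -23.61] [-0.0021  0.0023 -1.    ] [-0.   0.5  0.7] 0.9965201334906175 23.8
ball side (358.7875061035156, 292.5847473144531) [ 521.68671856 -337.41346118   30.        ]
```

View pics/b4.png

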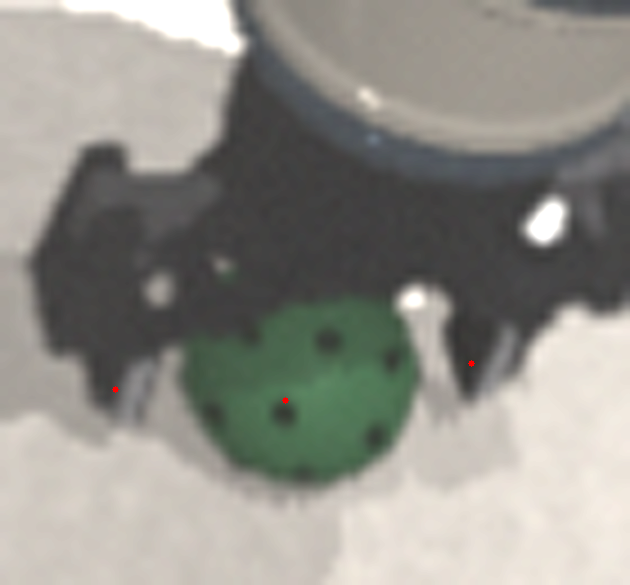

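Ball not moved, and the jaw gaps on both sides are equal. Closing gently.

```bash
python3 -m crank '[[0,0,0,0,0,0,66],[0,0,0,0,0,0,62],[0,0,0,0,0,0,58],[0,0,0,0,0,0,52],[0,0,0,0,0,0,50]]' 25;python3 -m crank '[[0,0,0,0,0,0,50],[0,0,0,0,0,0,50]]';python3 b.py b5.png
```

```text
time_s: 24.3
tool_pos: [526.8, -330.6, -22.7]
tool_rot: [[0.532, 0.847, -0.001], [0.847, -0.532, 0.001], [0.001, -0.002, -1.0]]
contact_force: [-0.2, 0.5, -0.8]
finger_gap: 0.687
time_s: 24.5
tool_pos: [526.8, -330.6, -22.7]
tool_rot: [[0.532, 0.847, -0.001], [0.847, -0.532, 0.001], [0.001, -0.002, -1.0]]
contact_force: [-0.5, 0.4, -1.1]
finger_gap: 0.687
[ 526.8  -330.63  -22.76] [-0.0011  0.0015 -1.    ] [-0.6  1.2 -1.7] 0.6843735797363859 24.6
ball side (359.9671936035156, 292.7449035644531) [ 523.57136076 -339.32653259   30.        ]
```

View pics/b5.png

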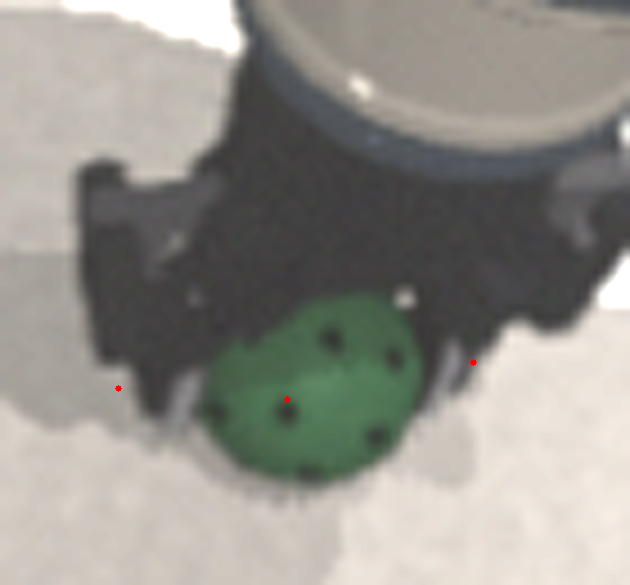

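```bash
python3 -m crank '[[0,0,4,0,0,0,50],[0,0,8,0,0,0,50],[0,0,12,0,0,0,50],[0,0,15,0,0,0,50],[0,0,15,0,0,0,50]]' 30;python3 -m crank '[[0,0,20,0,0,0,50],[0,0,20,0,0,0,50],[0,0,20,0,0,0,50],[0,0,20,0,0,0,50],[0,0,10,0,0,0,50]]'; python3 - <<'E'
from h import *
S=cap('side','s20.png');o=arm.observe();print(o['tool_pos'],o['tool_rot'].round(4),o['contact_force'])
im=S['image'][220:310,320:430];cv2.imwrite('pics/b6.png',cv2.convertScaleAbs(cv2.resize(cv2.cvtColor(im,cv2.COLOR_RGB2BGR),None,fx=6,fy=6),alpha=2))
E
```

```text
time_s: 25.1
tool_pos: [525.9, -330.0, 33.9]
tool_rot: [[0.532, 0.847, -0.003], [0.847, -0.532, 0.003], [0.001, -0.004, -1.0]]
contact_force: [0.3, -0.1, -1.3]
finger_gap: 0.681
time_s: 25.6
tool_pos: [526.3, -330.2, 133.9]
tool_rot: [[0.532, 0.847, 0.001], [0.847, -0.532, 0.0], [0.0, 0.0, -1.0]]
contact_force: [0.6, -0.8, -0.3]
finger_gap: 0.682
[ 526.75350977 -330.56412414  134.86930186] [[ 5.321e-01  8.467e-01  1.800e-03]
 [ 8.467e-01 -5.321e-01 -8.000e-04]
 [ 3.000e-04  1.900e-03 -1.000e+00]] [ 0.84553345 -1.33610028  2.7781669 ]
```

View pics/b6.png

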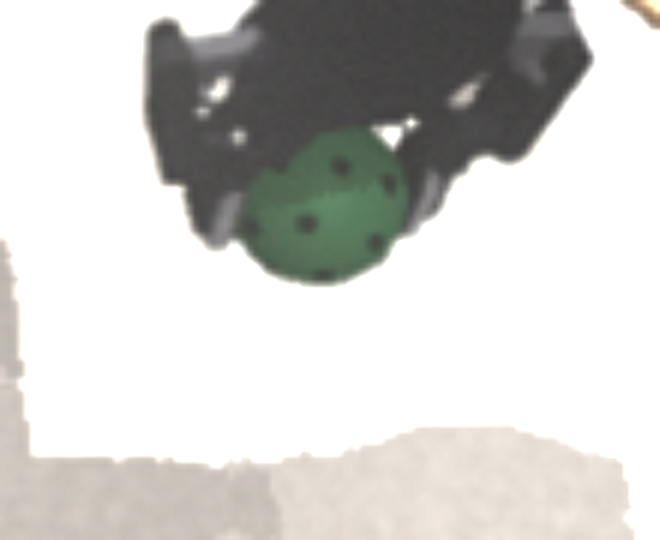

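Ball held securely. Carrying it over the cup.

```bash
python3 -m crank '[[0,15,0,0,0,0,50],[2,28,0,0,0,0,50],[2,33,0,0,0,0,50],[2,33,0,0,0,0,50],[2,33,0,0,0,0,50]]';python3 -m crank '[[2,33,0,0,0,0,50],[2,33,0,0,0,0,50],[2,33,0,0,0,0,50],[2,33,0,0,0,0,50],[2,25,0,0,0,0,50]]';python3 -m crank '[[0,15,0,0,0,0,50],[0,5,0,0,0,0,50],[0,0,0,0,0,0,50]]'; python3 -c "
from bench import arm
o=arm.observe();print(o['tool_rot'].round(4),o['tool_pos'],o['q'])"
```

```text
time_s: 26.15
tool_pos: [532.4, -184.2, 132.7]
tool_rot: [[0.536, 0.844, -0.0], [0.844, -0.536, -0.0], [-0.0, 0.0, -1.0]]
contact_force: [0.9, 0.9, -0.5]
finger_gap: 0.684
time_s: 26.65
tool_pos: [537.0, -15.4, 128.8]
tool_rot: [[0.536, 0.844, -0.008], [0.844, -0.536, 0.003], [-0.002, -0.008, -1.0]]
contact_force: [0.9, 0.1, -0.8]
finger_gap: 0.684
time_s: 26.95
tool_pos: [533.9, 10.4, 126.8]
tool_rot: [[0.532, 0.847, -0.012], [0.847, -0.532, 0.004], [-0.003, -0.012, -1.0]]
contact_force: [0.8, 0.2, -0.6]
finger_gap: 0.686
[[ 0.5316  0.8469 -0.012 ]
 [ 0.847  -0.5316  0.0038]
 [-0.0031 -0.0122 -0.9999]] [533.93849974  10.39097756 126.76918627] [-0.09423243  0.46045477  1.64754337  0.0031049   1.04593255  0.46469994]
```

```bash
python3 -m crank '[[9.4,3.1,0,-0.004,-0.012,0,50],[0,0,-10,0,0,0,50],[0,0,-12,0,0,0,50],[0,0,-5,0,0,0,50],[0,0,0,0,0,0,50]]';cat > w.py <<'E'
from m import *
import sys
o=arm.observe();p=o['tool_pos'].copy();print(p.round(2),o['tool_rot'][:,2].round(4),o['contact_force'].round(1),o['finger_gap'],o['time_s'])
x0,y0,k=240,140,9
im=cv2.cvtColor(S['image'],cv2.COLOR_RGB2BGR)[y0:y0+65,x0:x0+70];im=cv2.convertScaleAbs(cv2.resize(im,None,fx=k,fy=k,interpolation=cv2.INTER_CUBIC),alpha=2.)
P=lambda q:(int((q[0]-x0+.5)*k),int((q[1]-y0+.5)*k))
for a,c in((p+[0,0,53],(0,0,255)),(np.array([p[0],p[1],100.5]),(255,0,255)),(np.array([543.3,13.5,100.5]),(255,0,0)),(np.array([543.3,13.5,123.5]),(255,0,0))):
    q=P(proj(S,a));print(q);cv2.circle(im,q,3,c,-1)
cv2.imwrite('pics/'+sys.argv[1],im)
E
python3 w.py w1.png
```

```text
time_s: 27.45
tool_pos: [543.5, 11.3, 96.2]
tool_rot: [[0.534, 0.846, -0.0], [0.846, -0.534, -0.001], [-0.001, 0.0, -1.0]]
contact_force: [0.4, -0.3, -0.9]
finger_gap: 0.688
[543.9   11.39  97.06] [ 6.e-04 -9.e-04 -1.e+00] [0.8 0.4 0.5] 0.684458840847776 27.55
(317, 246)
(313, 366)
(307, 363)
(308, 308)
```

View pics/w1.png

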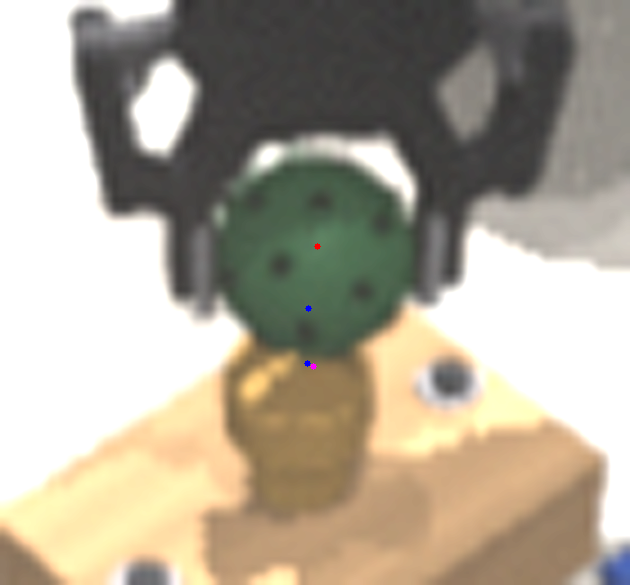

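Ball at (316,255) and cup centre at about x=300 (9x crop). Shifting slightly toward the cup axis and lowering.

```bash
python3 -m crank '[[-1.8,2.7,-4,0,0,0,50],[0,0,-6,0,0,0,50],[0,0,-4,0,0,0,50],[0,0,0,0,0,0,50]]';python3 w.py w2.png
```

```text
time_s: 27.95
tool_pos: [542.3, 14.2, 82.5]
tool_rot: [[0.534, 0.846, 0.002], [0.846, -0.534, -0.001], [0.0, 0.002, -1.0]]
contact_force: [0.1, -0.3, -0.6]
finger_gap: 0.681
[542.57  14.15  82.97] [ 0.0024 -0.001  -1.    ] [-0.1 -0.5 -0.9] 0.6876480189704159 28.05
(306, 277)
(304, 363)
(307, 363)
(308, 308)
```

View pics/w2.png

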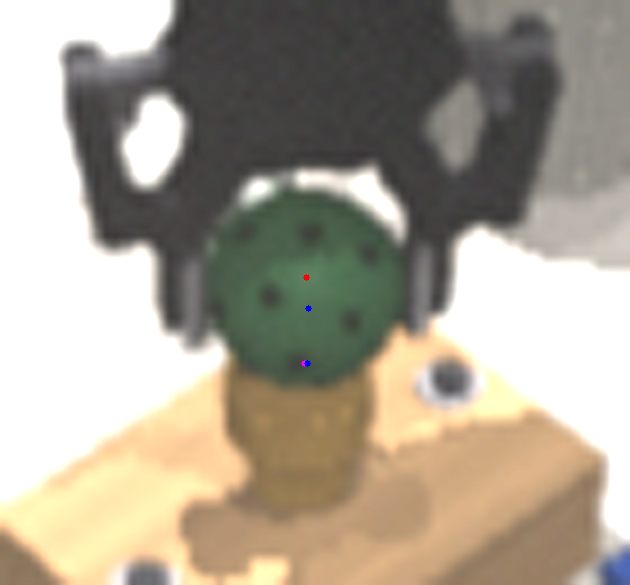

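```bash
python3 -m crank '[[-0.9,0.5,-3,0,0,0,50],[0,0,-3,0,0,0,50]]';python3 -m crank '[[0,0,-2,0,0,0,50],[0,0,0,0,0,0,50]]';python3 -m crank '[[0,0,-1.2,0,0,0,50]]'
```

```text
time_s: 28.25
tool_pos: [542.1, 14.7, 77.2]
tool_rot: [[0.534, 0.845, 0.004], [0.845, -0.534, -0.001], [0.001, 0.004, -1.0]]
contact_force: [0.8, -0.0, -0.8]
finger_gap: 0.678
time_s: 28.45
tool_pos: [541.9, 14.7, 74.7]
tool_rot: [[0.534, 0.846, 0.003], [0.846, -0.534, -0.001], [0.001, 0.003, -1.0]]
contact_force: [0.2, 0.5, -1.9]
finger_gap: 0.685
time_s: 28.55
tool_pos: [542.0, 14.7, 73.5]
tool_rot: [[0.534, 0.846, 0.003], [0.846, -0.534, -0.001], [0.001, 0.003, -1.0]]
contact_force: [0.3, -0.3, -0.8]
finger_gap: 0.687
```

```bash
python3 -m crank '[[0,0,-1,0,0,0,50]]'|grep -E 'pos|force';python3 -m crank '[[0,0,-0.8,0,0,0,50]]'|grep -E 'pos|force'
```

```text
tool_pos: [542.0, 14.6, 72.4]
contact_force: [0.2, 0.8, -0.9]
tool_pos: [542.0, 14.6, 71.5]
contact_force: [0.1, 0.3, -0.5]
```

```bash
python3 -m crank '[[0,0,-0.8,0,0,0,50]]'|grep -E 'pos|force';python3 -m crank '[[0,0,-0.8,0,0,0,50]]'|grep -E 'pos|force'; python3 w.py w3.png
```

```text
tool_pos: [542.1, 14.6, 70.7]
contact_force: [-0.7, -0.1, 3.0]
tool_pos: [542.4, 14.6, 70.1]
contact_force: [-0.8, 1.0, 7.8]
[542.49  14.59  70.2 ] [ 0.0044 -0.0012 -1.    ] [-1.   0.1  6.3] 0.6858923468147641 29.05
(304, 308)
(302, 362)
(307, 363)
(308, 308)
```

View pics/w3.png

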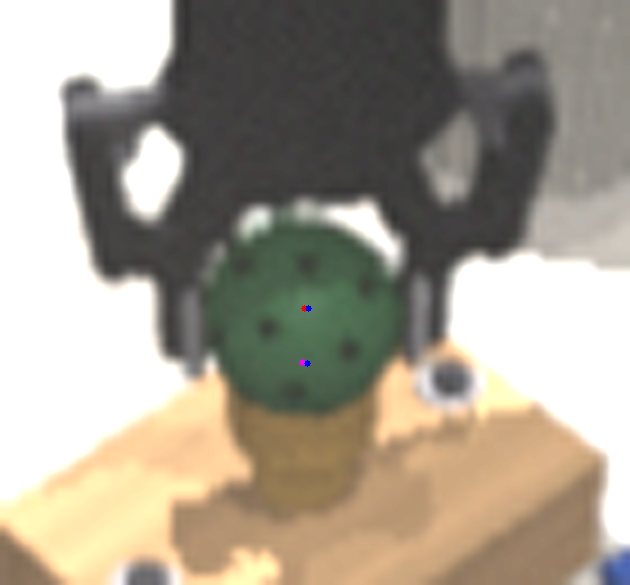

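Contact came at the predicted height, with the ball at x≈303 and the cup at x≈302. Releasing slowly.

```bash
python3 -m crank '[[0,0,0.2,0,0,0,59],[0,0,0,0,0,0,60],[0,0,0,0,0,0,61],[0,0,0,0,0,0,63],[0,0,0,0,0,0,66]]' 20;python3 w.py w4.png
```

```text
time_s: 29.55
tool_pos: [542.5, 14.6, 70.4]
tool_rot: [[0.534, 0.845, 0.005], [0.846, -0.534, -0.001], [0.001, 0.005, -1.0]]
contact_force: [0.0, -0.1, 0.1]
finger_gap: 0.77
[542.59  14.59  70.46] [ 0.0047 -0.0012 -1.    ] [ 0.5 -1.1 -0.3] 0.7693574348708566 29.65
(304, 307)
(303, 362)
(307, 363)
(308, 308)
```

View pics/w4.png

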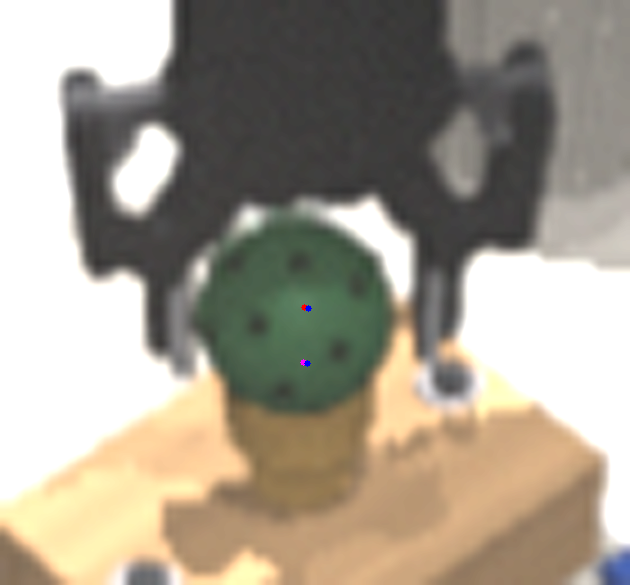

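```bash
python3 -m crank '[[0,0,0,0,0,0,69],[0,0,0,0,0,0,72],[0,0,0,0,0,0,76],[0,0,0,0,0,0,80],[0,0,0,0,0,0,85]]';python3 w.py w5.png
```

```text
time_s: 30.15
tool_pos: [542.6, 14.6, 70.4]
tool_rot: [[0.534, 0.846, 0.005], [0.846, -0.534, -0.001], [0.001, 0.005, -1.0]]
contact_force: [-0.2, -0.2, -0.1]
finger_gap: 0.994
[542.51  14.59  70.39] [ 0.0045 -0.0012 -1.    ] [ 0.3 -0.6 -0.6] 0.9954055865472415 30.25
(304, 307)
(302, 362)
(307, 363)
(308, 308)
```

View pics/w5.png

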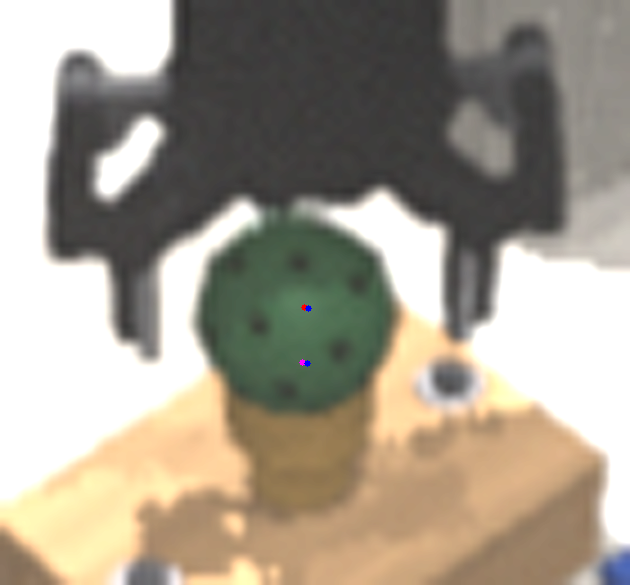

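```bash
python3 -m crank '[[0,0,8,0,0,0,85],[0,0,15,0,0,0,85],[0,0,20,0,0,0,85],[0,0,25,0,0,0,85],[0,0,25,0,0,0,85]]';python3 -m crank '[[0,-40,20,0,0,0,85],[-20,-45,10,0,0,0,85],[-30,-40,0,0,0,0,85],[-30,-40,0,0,0,0,85],[0,0,0,0,0,0,85]]'; python3 - <<'E'
from m import *
cv2.imwrite('pics/fs.png',cv2.cvtColor(S['image'],cv2.COLOR_RGB2BGR));cv2.imwrite('pics/ft.png',cv2.cvtColor(T['image'],cv2.COLOR_RGB2BGR))
f=lambda d,x,y,w,k:cv2.convertScaleAbs(cv2.resize(cv2.cvtColor(d['image'][y:y+w,x:x+w],cv2.COLOR_RGB2BGR),(k,k),interpolation=cv2.INTER_CUBIC),alpha=1.8)
cv2.imwrite('pics/f1.png',np.hstack([f(S,240,140,70,400),f(T,235,150,60,400)]))
c=mask(T,(45,60,20),(90,255,255),(250,285,160,200));t=cv2.fitEllipse(c);print(t,onz(T,*t[0],123.5))
c=mask(S,(45,60,20),(90,255,255),(255,295,150,200));s=cv2.fitEllipse(c);print(s,tri(T,t[0],S,s[0]))
E
```

```text
time_s: 30.75
tool_pos: [540.1, 14.8, 165.5]
tool_rot: [[0.534, 0.845, -0.002], [0.845, -0.534, -0.001], [-0.001, -0.001, -1.0]]
contact_force: [-1.0, -0.6, -0.3]
finger_gap: 0.994
time_s: 31.25
tool_pos: [460.4, -154.5, 204.0]
tool_rot: [[0.53, 0.848, 0.009], [0.848, -0.53, -0.004], [0.001, 0.01, -1.0]]
contact_force: [-0.1, -0.1, -0.5]
finger_gap: 0.994
((266.45745849609375, 177.31674194335938), (18.5460205078125, 19.260250091552734), 109.03820037841797) [541.62993172  15.96625232 123.5       ]
((269.39154052734375, 168.4433135986328), (3.079925537109375, 11.41175365447998), 38.54762649536133) (array([536.12114432,  17.99496062, 144.35746635]), np.float64(7.16238670724572))
```

View pics/f1.png

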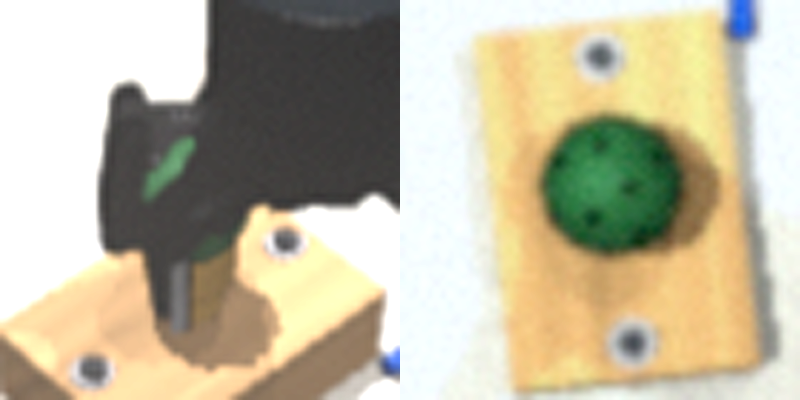

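View pics/ft.png

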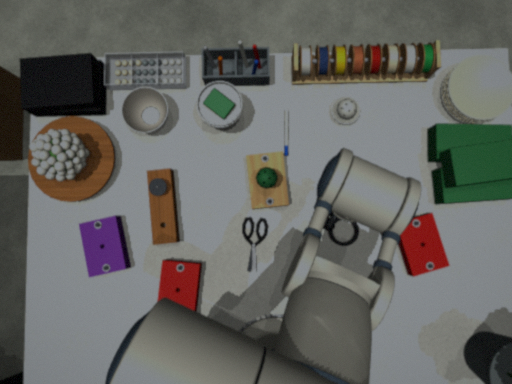

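The ball sits in the cup, but the gripper blocks the side view. Moving aside for a last check.

```bash
python3 -m crank '[[30,-30,10,0,0,0,85],[30,-30,0,0,0,0,85],[20,-20,0,0,0,0,85],[0,0,0,0,0,0,85],[0,0,0,0,0,0,85]]'; python3 - <<'E'
from m import *
cv2.imwrite('pics/fs2.png',cv2.cvtColor(S['image'],cv2.COLOR_RGB2BGR))
f=lambda d,x,y,w,k:cv2.convertScaleAbs(cv2.resize(cv2.cvtColor(d['image'][y:y+w,x:x+w],cv2.COLOR_RGB2BGR),(k,k),interpolation=cv2.INTER_CUBIC),alpha=1.8)
cv2.imwrite('pics/f2.png',f(S,245,145,55,550))
c=mask(T,(45,60,20),(90,255,255),(250,285,160,200));t=cv2.fitEllipse(c);print(t,onz(T,*t[0],123.5))
c=mask(S,(45,60,20),(90,255,255),(255,295,150,205));s=cv2.fitEllipse(c);print(s,tri(T,t[0],S,s[0]),onz(S,*s[0],123.5))
print(arm.observe()['tool_pos'],[proj(S,[543.3,14,z]) for z in(123.5,87.5,55)])
E
```

```text
time_s: 31.85
tool_pos: [547.8, -228.1, 214.7]
tool_rot: [[0.524, 0.852, 0.009], [0.852, -0.524, -0.001], [0.004, 0.009, -1.0]]
contact_force: [0.4, 0.5, -0.6]
finger_gap: 0.996
((266.45709228515625, 177.22755432128906), (18.676671981811523, 19.087297439575195), 72.94284057617188) [541.87944999  15.96201094 123.5       ]
((272.3448791503906, 171.7390899658203), (14.246387481689453, 19.246707916259766), 87.7790298461914) (array([540.739943  ,  16.2007961 , 130.52283742]), np.float64(0.7338113505437968)) [544.91099568  22.00085205 123.5       ]
[ 547.26030625 -227.93570892  214.9085003 ] [array([273.7086716 , 173.68683917]), array([273.43101232, 183.1415024 ]), array([273.19128707, 191.27666264])]
```

View pics/f2.png

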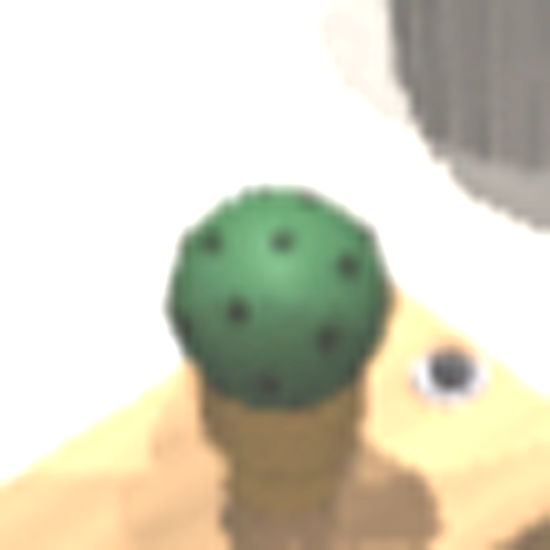

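```bash
python3 -c "
from bench import arm
print(arm.finish_job())"
```

```text
the job is handed in; nothing more can be done
None
```

I screwed the brass holder into the beech base, set the green ball in its cup and handed the job in at about 32 s. No verdict came back.

**Holder:** I took it from the rack, set its point in the base's hole and bottomed it in the bore. I re-gripped it and turned it about 282° clockwise, pushing down with 12 to 18 N. The tool sank about 3.6 mm against the 2.2 mm needed, and the holder stood on its own after release.

**Ball:** I gripped it at about 25 N, lifted and carried it at about 30 N, and lowered it until it touched the cup at the predicted height (about 6 to 8 N). It stayed put when I let go.

**Last checks:**
- **Side view:** the ball sits in line with the cup (x about 279 against 280 in the enlarged picture), and the holder looks upright.
- **Top view:** the ball centre is about 2 mm from the hole's axis. No bystander looks moved, though the arm partly hides the tape.
- **Robot:** the arm is well clear and touches nothing.

**What disagreed or went wrong:**
- **TCP height:** the reported height reads about 30 mm too low. The closed fingers met the bench at a reported z of about -31, and I corrected for this throughout.
- **Bench touch:** finding that offset pressed the fingers on the bench with up to 67 N, under the 120 N wrist limit.
- **Lean in the grip:** the holder hung about 0.065 rad off vertical when first gripped. I tilted the tool to insert it, then re-gripped it level.
- **Ball height:** the final two-view estimate (130 mm) was about 7 mm above the expected 123.5 mm. I put this down to the side colour mask cutting off part of the ball, so I relied on the contact height instead.

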